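# Put the soldering things back on their own plates

## Task

The three things of the soldering station stand on each other's metal plates. Put each one upright on the middle of its own plate: the flat tin on the round plate, the upright wound core on the square plate, and the copper fixture on the long plate, lying along its dark inlay. Park things on the bare wooden board or any free spot on the way, and leave the eraser, the awl and the wire spool where they are.

Things in the scene. Friction and masses are not known exactly. Their poses are not given: they have to be found in the camera images.
- tin_center (a point): Centre (half-way up) of the closed round flat tin, red lid, 59 mm across, 23 mm high, 0.11 kg; grasp it across its diameter. It always starts upright on the square core_plate. z up.
- fixture_center (a point): Middle of the loose copper soldering fixture, a block between blue cheeks, 115 mm long (its x), 32 mm wide (its y), 29 mm high here; the point is its plan centre, 14.5 mm over its underside. From 25 mm off the centre its -x end is 38 mm high, with a small fixed latch lever. 0.32 kg; grasp across the width here. It starts upright on the round tin_plate, x along that plate's x within 0.15 rad.
- core_center (a point): Centre (half-way up the body) of the upright wound core: a tan paper cylinder 32 mm across and 55 mm high, with a thin copper stub and tail on top that reach 81 mm, 0.03 kg; grasp the body across its diameter. It always starts upright on the long fixture_plate. z up.
- tin_plate: Round aluminium plate, 90 mm across, with a round dark inlay 61 mm across: the tin's own place. Fixed, 6 mm thick; origin at the centre of its underside (z = 0), z up; things rest on it at z = 6 mm.
- core_plate: Square aluminium plate, 70 mm a side, with a round dark inlay 36 mm across: the wound core's own place. Fixed, 6 mm thick; origin at the centre of its underside (z = 0), z up; things rest on it at z = 6 mm.
- fixture_plate: Long aluminium plate, 130 mm (its x) by 52 mm (its y), with an oblong dark inlay 118 x 36 mm: the copper fixture's own place, lengthwise along x, either end first. Fixed, 6 mm thick; origin at the centre of its underside (z = 0), z up; things rest on it at z = 6 mm.
- spare_board: Bare plywood board, 120 mm (its x) by 90 mm (its y), empty at the start: room to park a thing. Of the four places one is on the left bench, behind a blue cabinet 165 mm high; three are in a row on the grey table, before a crate 85 mm high; x points across the row. Fixed, 6 mm thick; origin at the centre of its underside (z = 0), z up; things rest on it at z = 6 mm.
- eraser_center (a point): Loose eraser in a red sleeve, 16 x 36 x 11 mm, on the grey table between two places; to be left alone. Centre.
- awl_center (a point): Loose wood-handled awl lying on the grey table between two places, 97 mm long (its y), 18 mm thick; to be left alone. Centre.
- spool_center (a point): Loose spool of copper wire with black flanges, 50 mm across, 36 mm high, on the left bench; to be left alone. Centre.
There are look-alikes about, which are no part of the job. What is shaped like the fixture_plate but blue is not meant.

How it is judged:
By the outcome, as a careful person would: the job done as asked, in the order asked, and still so for the second after the job is handed in, with the robot touching nothing.
It also fails if it takes over 136 s, if anything falls off the work surface, if the arm or the gripper's body presses on something with over 40 N, if the wrist force passes 120 N, or if a joint passes its speed limit or range.

## Robot

A 6-joint arm with a two-finger parallel gripper is mounted at the origin on a cart in front of the work surface, level with it; the furniture and walls round the work are solid. World frame = base frame: x ahead of the robot, y to its left, z up, the work surface at z = 0. Lengths are in mm, angles in rad, forces in N, time in s.
With the tool pointing down it reaches from about 375 to 750 mm from the base axis. Payload 9 kg.
Tool frame: the origin (TCP) lies at the very end of the fingers, on their centre line; the grasp point (between the pads) lies 19 mm behind it; z points along the fingers, y is the direction in which the jaws open and shut (so a half turn about z gives the same grasp; the last joint's range is limited). The gripper opens to 85 mm and grips with 20 to 120 N. Pads are 22 mm wide; open, the fingers measure 114 mm over their backs; the gripper's body (76 mm by 85 mm) begins 54 mm behind the grasp point. The pads swing forward as they close: fully open they stand 13 mm farther back than shut.
Start: joints at [-1.438, 0.104, 0.097, 1.564, 0, 1.353], TCP at [206.201, -563.487, 231.331] pointing down, gripper open.
Joint ranges: [-2.99, 2.99], [-0.84, 1.86], [-1.1, 1.16], [-1.84, 2.11], [-1.51, 1.56], [-3.14, 3.14]. Speed limits (rad/s): [2.22, 2.22, 2.57, 3.14, 3.14, 3.14].

## Interface

Orientations are given as a unit quaternion [w, x, y, z].
In Python, from workcell import env, snapshot gives the robot as it stands.
- The arm moves only by the tool carry_out, never from a script. Its argument "deltas" is a list of rows, each an object of numbers: "fingers": the opening, from 0 (shut) to 1 (fully open); "tx", "ty", "tz": the shift along the tool's x, y, z in mm; "rx", "ry", "rz": the turn, a rotation vector about the tool's x, y, z in degrees. A call has exactly 10 rows; each row shifts and turns the pose as measured when the row begins, along the tool's axes as they then stand; what a row does not reach is not made up. A row lasts 1/12 s, in which the tool goes at most 41.7 mm and 7.16 degrees, less where a joint would pass 70% of its speed; a pose out of reach is approached as far as the arm can. A call with a gripper value outside its range is refused whole. The fingers move at their own pace and stop on an object; the grip force is fixed at half the most. Time passes only in rows, so rows that do not move let the fingers close, or fill a call up. It gives the time, the measured TCP pose, the force and the opening at its end, in the units of the state.
- env.observe(): the state, without advancing time (a new reading comes with each control period).
- snapshot(name): name is "scene" or "top" or "wrist"; returns a dict with "pixels" (400x640x3 uint8, red, green, blue), "camera_matrix" (3x3 intrinsics, pixels), "k1" (the pictures are not rectified: a ray, as slopes to the right and down, at radius r is drawn at 1 + k1 r^2 times it, then the intrinsics apply), "extrinsics" (4x4, takes a point from world to camera coordinates); the wrist camera has in their place "hand_eye" (4x4, takes a point from camera to tool coordinates, whose origin is the TCP and whose axes are the flange's). Camera axes: x right, y down, z forward; pixel columns grow to the right and rows downward; lengths in mm; the calibration is good to about 2 mm. A picture is of the moment at which its call begins: read the wrist's pose just before it. There is no depth.
- env.close_job(): hands the job in, once; it reports no verdict.
The state is a dict: "clock": time; "qpos": joint angles; "qd": joint speeds; "joint_efforts": joint torques, N m; "ee_pos": TCP position; "tcp_rot": TCP orientation; "wrist_force": force on the tool from outside, world axes, zero at the start; "torque": the same for the moment, N m; "finger_gap": finger opening in mm.
Only numpy, scipy, OpenCV 4.12 (cv2) and the standard library are available. Lean on these libraries where they do the work, as an engineer would, in place of code of your own. Each camera call takes 0.05 s, during which the arm holds its last target. There are 200 camera calls.

## Working session

There is one attempt and no reset: what is moved stays moved. The work goes in short steps, Python scripts to look and compute and a tool call to move; the robot and the scene stay as the last step left them, time stands still between calls to the robot, and variables do not carry over. Pictures are saved under pics/ and viewed, about 12 in all and at most 16, crops included, and the job is handed in when it is done.

Besides the shell and the picture viewer there is one more tool, called after ">>>" by a JSON object that holds its "fn" and its "kwargs". carry_out: Moves the arm, as the interface text tells. Its arguments: {"type":"object","properties":{"deltas":{"type":"array","items":{"type":"object","properties":{"fingers":{"type":"number"},"tx":{"type":"number"},"ty":{"type":"number"},"tz":{"type":"number"},"rx":{"type":"number"},"ry":{"type":"number"},"rz":{"type":"number"}}}}},"required":["deltas"]}

```bash
mkdir -p pics; ls; python3 - <<'E'
from workcell import env, snapshot
import cv2, numpy as np
np.set_printoptions(precision=4,suppress=True)
print(env.observe())
for n in ["scene","top"]:
    s=snapshot(n); cv2.imwrite(f"pics/{n}0.png",s["pixels"][:,:,::-1])
    print(n,s["camera_matrix"],s["k1"],s["extrinsics"])
s=snapshot("wrist");print(s["hand_eye"],s["camera_matrix"],s["k1"]);cv2.imwrite("pics/w0.png",s["pixels"][:,:,::-1])
E
```

```text
pics
{'clock': 0.0, 'qpos': array([-1.4377,  0.1047,  0.0965,  1.564 ,  0.    ,  1.3531]), 'qd': array([ 0.0012,  0.0013, -0.0005,  0.0019, -0.0001,  0.0003]), 'joint_efforts': array([  0.0008, -55.6923,  50.3654,   0.0168,  -0.0001,  -0.    ]), 'ee_pos': array([ 206.1446, -563.0981,  230.5281]), 'tcp_rot': array([-0.0007,  0.9847,  0.1745,  0.    ]), 'wrist_force': array([0.0563, 0.4151, 0.1625]), 'torque': array([ 0.008 ,  0.0183, -0.0114]), 'finger_gap': 85.41752231093191}
scene [[372.7006   0.     316.3997]
 [  0.     372.7006 203.1967]
 [  0.       0.       1.    ]] -0.07430336449175715 [[   0.8958   -0.4445    0.0046 -503.2714]
 [  -0.2788   -0.5699   -0.7729  285.1604]
 [   0.3462    0.6911   -0.6345 1228.791 ]
 [   0.        0.        0.        1.    ]]
top [[440.6341   0.     315.3214]
 [  0.     440.6341 199.632 ]
 [  0.       0.       1.    ]] 0.0006288238848772036 [[   0.0175   -0.9998   -0.0115   96.587 ]
 [  -0.9923   -0.016    -0.1232  614.9655]
 [   0.123     0.0135   -0.9923 1353.7322]
 [   0.        0.        0.        1.    ]]
[[  -0.0004   -0.9529   -0.3033   78.4106]
 [   1.       -0.0004    0.       -0.8013]
 [  -0.0001   -0.3033    0.9529 -142.2629]
 [   0.        0.        0.        1.    ]] [[340.4607   0.     310.2588]
 [  0.     340.4607 203.3379]
 [  0.       0.       1.    ]] 0.003907714301843484
```

View pics/scene0.png

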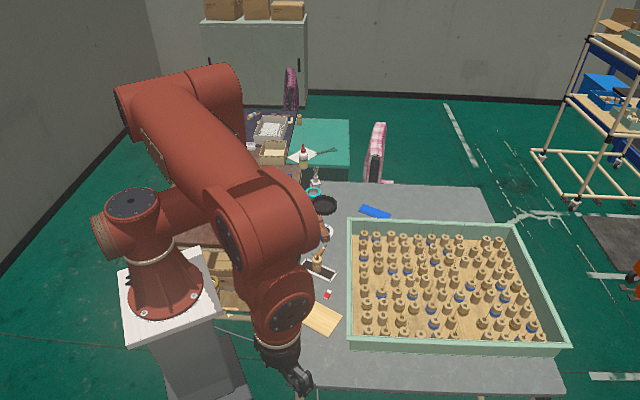

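View pics/top0.png

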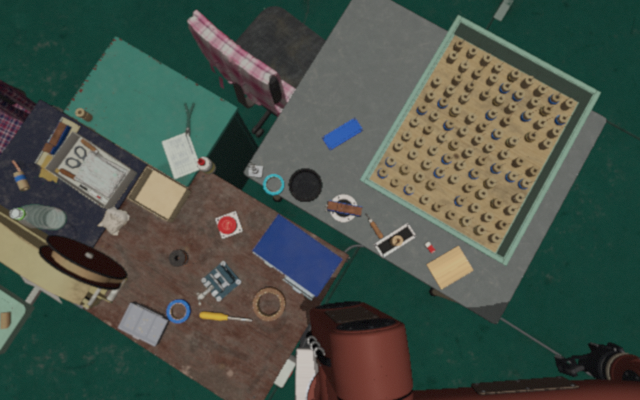

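The top view shows these, with pixels:
- Red tin on the square plate at (228,225), on the left bench behind the blue cabinet.
- Copper fixture on the round plate at (345,208).
- Core on the long plate at (396,239).
- Bare board at (450,267), eraser at (430,247) and awl at (373,228).

The scene view is partly blocked by the arm.

Candidates and my choice for each:
- **Fixture plate:** the aluminium one at (396,239), not the blue one at (342,133).
- **Round plate:** (345,208), not the dark dish at (305,185), the teal ring at (273,184) or the rings on the bench.
- **Tin:** (228,225), not the bottle cap at (203,163).
- **Core:** (396,239), not the crate's cores or the small one at (83,114).
- **Board:** (450,267), not the tray at (157,193).

I'll check these in a close crop.

```bash
cat > h.py <<'E'
from workcell import env, snapshot
import cv2, numpy as np
from scipy.spatial.transform import Rotation as R
np.set_printoptions(precision=2,suppress=True)
def Rt(st): w,x,y,z=st["tcp_rot"]; return R.from_quat([x,y,z,w])
class Cam:
    def __init__(s,name):
        st=env.observe(); d=snapshot(name); s.im=d["pixels"][:,:,::-1].copy(); s.K=d["camera_matrix"]; s.k1=d["k1"]
        if name=="wrist":
            T=np.eye(4); T[:3,:3]=Rt(st).as_matrix(); T[:3,3]=st["ee_pos"]; s.W=T@d["hand_eye"]
        else: s.W=np.linalg.inv(d["extrinsics"])
        s.E=np.linalg.inv(s.W)
    def pt(s,uv,z):
        uv=np.atleast_2d(np.float64(uv)).reshape(-1,1,2)
        n=cv2.undistortPoints(uv,s.K,np.array([s.k1,0,0,0.]))[:,0]
        d=np.c_[n,np.ones(len(n))]@s.W[:3,:3].T; o=s.W[:3,3]
        return o+d*((z-o[2])/d[:,2])[:,None]
    def px(s,p):
        p=np.atleast_2d(np.float64(p))
        return cv2.projectPoints(p,cv2.Rodrigues(s.E[:3,:3])[0],s.E[:3,3],s.K,np.array([s.k1,0,0,0.]))[0][:,0]
def rect(m):
    c=max(cv2.findContours(m.astype(np.uint8),0,2)[0],key=cv2.contourArea); return c,cv2.contourArea(c)
def down_yaw(st):  # direction of tool y in world, deg
    y=Rt(st).as_matrix()[:,1]; return np.degrees(np.arctan2(y[1],y[0]))
def go(p,yaw):
    """tool-frame shift and rz so that TCP is at p, tool down, tool y along world yaw (mod 180)"""
    st=env.observe(); M=Rt(st).as_matrix()
    a=np.radians(yaw); best=None
    for k in (0,np.pi):
        y=np.array([np.cos(a+k),np.sin(a+k),0]); z=np.array([0,0,-1.]); x=np.cross(y,z)
        rv=np.degrees(R.from_matrix(M.T@np.c_[x,y,z]).as_rotvec())
        if best is None or np.linalg.norm(rv)<np.linalg.norm(best): best=rv
    print("at",st["ee_pos"],"yaw %.1f gap %.1f t %.1f"%(down_yaw(st),st["finger_gap"],st["clock"]),"F",st["wrist_force"],"q6 %.2f"%st["qpos"][5])
    print("shift",M.T@(np.array(p)-st["ee_pos"]),"rot",best)
E
python3 - <<'E'
from h import *
c=Cam("top")
for n,u,z in [("tin",(228,225),20),("fix",(345,208),35),("core",(396,239),60),("board",(450,267),6),("cabA",(256,250),165),("cabB",(309,294),165),("cabC",(346,253),165),("cabD",(280,218),165),("crate",(364,180),85),("crateB",(504,260),85)]:
    p=c.pt(u,z)[0]; print(n,p,np.hypot(*p[:2]))
cv2.imwrite("pics/c1.png",cv2.resize(c.im[170:300,205:485],None,fx=2.8,fy=2.8,interpolation=cv2.INTER_CUBIC))
E
```

```text
tin [529.63 383.99  20.  ] 654.1847887532278
fix [588.58  12.77  35.  ] 588.7215021763973
core [ 492.81 -143.2    60.  ] 513.1939632986482
board [ 409.47 -322.36    6.  ] 521.1325060894602
cabA [451.02 270.82 165.  ] 526.0823260198116
cabB [331.39 118.21 165.  ] 351.84384911350014
cabC [447.03  15.84 165.  ] 447.3120873585547
cabD [543.06 205.22 165.  ] 580.5415862705651
crate [670.56 -41.93  85.  ] 671.8734025858901
crateB [ 434.86 -460.59   85.  ] 633.435085133743
```

View pics/c1.png

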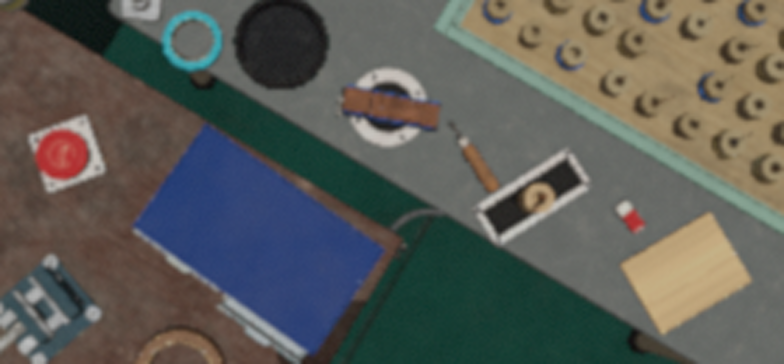

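The crop confirms the choices: tin (65,153), fixture (388,105), core (540,195), board (687,270), and the awl at (480,165) close to the long plate. I'm moving to a viewing pose.

>>> {"fn": "carry_out", "kwargs": {"deltas": [{"tx": 30, "ty": -24, "tz": -5, "fingers": 1}, {"tx": 30, "ty": -24, "tz": -5}, {"tx": 30, "ty": -24, "tz": -5}, {"tx": 30, "ty": -24, "tz": -5}, {"tx": 30, "ty": -24, "tz": -5}, {"tx": 30, "ty": -24, "tz": -5}, {"tx": 30, "ty": -24, "tz": -5}, {"tx": 30, "ty": -24, "tz": -5}, {"tx": 30, "ty": -24}, {"tx": 30, "ty": -24}]}}

```text
validation failed for argument at $.de...
```

>>> {"fn": "carry_out", "kwargs": {"deltas": [{"tx": 30, "ty": -24}, {"tx": 30, "ty": -24}, {"tx": 30, "ty": -24}, {"rz": -7}, {"rz": -7}, {"rz": -7}, {"rz": -7}, {"rz": -7}, {"rz": -7}, {"rz": -7}]}}

```text
validation failed for argument at $.de...
```

```bash
python3 - <<'E'
from h import *
go((480,-80,270),10)
E
```

```text
at [ 206.18 -563.26  230.84] yaw -69.9 gap 85.4 t 0.2 F [-0.06 -0.33 -0.01] q6 1.35
shift [ 423.23 -359.76  -38.82] rot [ -0.03  -0.04 -79.9 ]
```

>>> {"fn": "carry_out", "kwargs": {"deltas": [{"tx": 30, "ty": -25, "tz": -5, "rx": 0, "ry": 0, "rz": 0, "fingers": 1}, {"tx": 30, "ty": -25, "tz": -5, "rx": 0, "ry": 0, "rz": 0, "fingers": 1}, {"tx": 30, "ty": -25, "tz": -5, "rx": 0, "ry": 0, "rz": 0, "fingers": 1}, {"tx": 30, "ty": -25, "tz": -5, "rx": 0, "ry": 0, "rz": 0, "fingers": 1}, {"tx": 30, "ty": -25, "tz": -5, "rx": 0, "ry": 0, "rz": 0, "fingers": 1}, {"tx": 30, "ty": -25, "tz": -5, "rx": 0, "ry": 0, "rz": 0, "fingers": 1}, {"tx": 30, "ty": -25, "tz": -5, "rx": 0, "ry": 0, "rz": 0, "fingers": 1}, {"tx": 30, "ty": -25, "tz": 0, "rx": 0, "ry": 0, "rz": 0, "fingers": 1}, {"tx": 30, "ty": -25, "tz": 0, "rx": 0, "ry": 0, "rz": 0, "fingers": 1}, {"tx": 30, "ty": -25, "tz": 0, "rx": 0, "ry": 0, "rz": 0, "fingers": 1}]}}

```text
clock: 1.03
ee_pos: [405.1, -216.3, 263.3]
tcp_rot: [-0.003, 0.986, 0.168, 0.0]
wrist_force: [1.7, -0.1, -0.6]
finger_gap: 85.6
```

```bash
python3 - <<'E'
from h import *
go((480,-80,270),10)
E
```

```text
at [ 405.07 -216.28  263.33] yaw -70.6 gap 85.6 t 1.0 F [ 1.74 -0.13 -0.56] q6 2.02
shift [ 115.9  -103.75   -5.93] rot [ -0.23  -0.29 -80.63]
```

>>> {"fn": "carry_out", "kwargs": {"deltas": [{"tx": 29, "ty": -26, "tz": -2, "rx": 0, "ry": 0, "rz": 0, "fingers": 1}, {"tx": 29, "ty": -26, "tz": -2, "rx": 0, "ry": 0, "rz": 0, "fingers": 1}, {"tx": 29, "ty": -26, "tz": -2, "rx": 0, "ry": 0, "rz": 0, "fingers": 1}, {"tx": 29, "ty": -26, "tz": 0, "rx": 0, "ry": 0, "rz": 0, "fingers": 1}, {"tx": 0, "ty": 0, "tz": 0, "rx": 0, "ry": 0, "rz": -7, "fingers": 1}, {"tx": 0, "ty": 0, "tz": 0, "rx": 0, "ry": 0, "rz": -7, "fingers": 1}, {"tx": 0, "ty": 0, "tz": 0, "rx": 0, "ry": 0, "rz": -7, "fingers": 1}, {"tx": 0, "ty": 0, "tz": 0, "rx": 0, "ry": 0, "rz": -7, "fingers": 1}, {"tx": 0, "ty": 0, "tz": 0, "rx": 0, "ry": 0, "rz": -7, "fingers": 1}, {"tx": 0, "ty": 0, "tz": 0, "rx": 0, "ry": 0, "rz": -7, "fingers": 1}]}}

```text
clock: 1.87
ee_pos: [484.8, -61.1, 270.0]
tcp_rot: [-0.003, 0.856, 0.517, 0.002]
wrist_force: [0.8, -0.1, 0.4]
finger_gap: 85.4
```

>>> {"fn": "carry_out", "kwargs": {"deltas": [{"tx": 0, "ty": 0, "tz": 0, "rx": 0, "ry": 0, "rz": -7, "fingers": 1}, {"tx": 0, "ty": 0, "tz": 0, "rx": 0, "ry": 0, "rz": -7, "fingers": 1}, {"tx": 0, "ty": 0, "tz": 0, "rx": 0, "ry": 0, "rz": -7, "fingers": 1}, {"tx": 0, "ty": 0, "tz": 0, "rx": 0, "ry": 0, "rz": -7, "fingers": 1}, {"tx": 0, "ty": 0, "tz": 0, "rx": 0, "ry": 0, "rz": -7, "fingers": 1}, {"tx": 0, "ty": 0, "tz": 0, "rx": 0, "ry": 0, "rz": -2, "fingers": 1}, {"tx": 0, "ty": 0, "tz": 0, "rx": 0, "ry": 0, "rz": 0, "fingers": 1}, {"tx": 0, "ty": 0, "tz": 0, "rx": 0, "ry": 0, "rz": 0, "fingers": 1}, {"tx": 0, "ty": 0, "tz": 0, "rx": 0, "ry": 0, "rz": 0, "fingers": 1}, {"tx": 0, "ty": 0, "tz": 0, "rx": 0, "ry": 0, "rz": 0, "fingers": 1}]}}

```text
clock: 2.7
ee_pos: [484.2, -60.5, 268.8]
tcp_rot: [-0.003, 0.641, 0.768, 0.003]
wrist_force: [0.2, 0.9, -0.0]
finger_gap: 85.4
```

```bash
python3 - <<'E'
from h import *
go((480,-80,270),10)
c=Cam("wrist"); cv2.imwrite("pics/w1.png",c.im)
E
```

```text
at [484.18 -60.5  268.84] yaw 10.3 gap 85.4 t 2.7 F [ 0.17  0.92 -0.05] q6 0.99
shift [-18.43  -7.6   -1.31] rot [ 0.   -0.47  0.3 ]
```

View pics/w1.png

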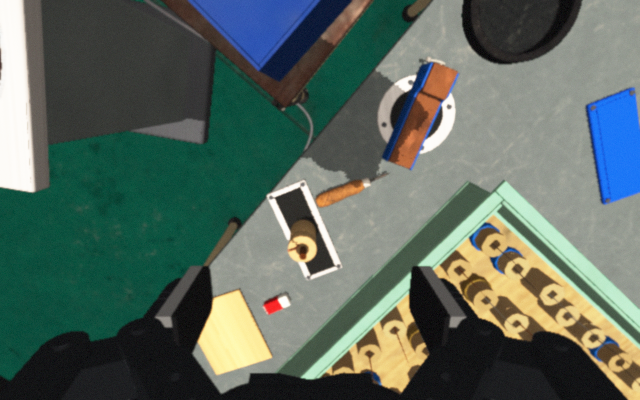

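The wrist view shows the long plate at (305,228) with the core at (302,244). The round plate is at (416,115) with the fixture on it, its latch end up at (430,65). The awl is at (345,192), the eraser at (277,303) and the board at (235,330).

```bash
cat > m.py <<'E'
from h import *
def roi(m,b): o=np.zeros(m.shape[:2],np.uint8); x0,y0,x1,y1=b; o[y0:y1,x0:x1]=m[y0:y1,x0:x1]; return o
def white(im,v=170,s=45):
    h=cv2.cvtColor(im,cv2.COLOR_BGR2HSV); return ((h[...,2]>v)&(h[...,1]<s)).astype(np.uint8)*255
def hsv(im,lo,hi): return cv2.inRange(cv2.cvtColor(im,cv2.COLOR_BGR2HSV),lo,hi)
def hullpts(m,minA=20):
    cs=[c for c in cv2.findContours(m,cv2.RETR_EXTERNAL,cv2.CHAIN_APPROX_NONE)[0] if cv2.contourArea(c)>minA]
    return cv2.convexHull(np.vstack(cs))[:,0].astype(float)
def prect(c,m,z):
    p=c.pt(hullpts(m),z)[:,:2].astype(np.float32); (ctr,sz,a)=cv2.minAreaRect(p)
    if sz[0]<sz[1]: sz=sz[::-1]; a+=90
    return np.array(ctr),np.array(sz),a
def pcirc(c,m,z):
    p=c.pt(hullpts(m),z)[:,:2].astype(np.float32); e=cv2.fitEllipse(p); mc=cv2.minEnclosingCircle(p); return e,mc
E
python3 - <<'E'
from m import *
c=Cam("wrist"); w=white(c.im)
print("long",prect(c,roi(w,(262,170,348,285)),6))
print("round",pcirc(c,roi(w,(370,70,465,160)),6))
br=hsv(c.im,(3,90,60),(20,255,255))
print("fix top",prect(c,roi(br,(380,55,465,175)),36))
cr=hsv(c.im,(8,40,120),(25,170,255))
print("core top",pcirc(c,roi(cr,(286,232,318,265)),61))
t=Cam("top"); w=white(t.im)
print("T long",prect(t,roi(w,(370,215,420,262)),6)); print("T round",pcirc(t,roi(w,(325,190,362,224)),6))
print("T sq",prect(t,roi(w,(210,205,246,245)),6)); print("T board",prect(t,roi(hsv(t.im,(10,40,140),(30,180,255)),(420,240,480,295)),6))
print("T tin",pcirc(t,roi(hsv(t.im,(0,120,80),(8,255,255))|hsv(t.im,(172,120,80),(180,255,255)),(212,208,246,244)),29))
cv2.imwrite("pics/x.png",roi(w,(0,0,640,400)))
E
```

```text
long (array([ 495.  , -146.66]), array([131.01,  57.19]), 122.77444076538086)
round (((595.6446533203125, 19.028017044067383), (88.34266662597656, 90.96572875976562), 31.455495834350586), ((595.0026245117188, 18.55802345275879), 45.76284408569336))
fix top (array([590.97,  17.53]), array([110.31,  27.8 ]), 77.81190490722656)
core top (((488.8838195800781, -143.6444854736328), (33.305908203125, 40.7286491394043), 38.24547576904297), ((487.4056701660156, -143.41932678222656), 20.42165184020996))Traceback (most recent call last):
  File "<stdin>", line 10, in <module>
  File "m.py", line 10, in prect
    p=c.pt(hullpts(m),z)[:,:2].astype(np.float32); (ctr,sz,a)=cv2.minAreaRect(p)
           ~~~~~~~^^^
  File "m.py", line 8, in hullpts
    return cv2.convexHull(np.vstack(cs))[:,0].astype(float)
                          ~~~~~~~~~^^^^
    return _nx.concatenate(arrs, 0, dtype=dtype, casting=casting)
           ~~~~~~~~~~~~~~~^^^^^^^^^^^^^^^^^^^^^^^^^^^^^^^^^^^^^^^
ValueError: need at least one array to concatenate
```

>>> {"fn": "carry_out", "kwargs": {"deltas": [{"tx": 37, "ty": 10, "tz": 0, "rx": 0, "ry": 0, "rz": 0, "fingers": 1}, {"tx": 37, "ty": 10, "tz": 0, "rx": 0, "ry": 0, "rz": 0, "fingers": 1}, {"tx": 37, "ty": 10, "tz": 0, "rx": 0, "ry": 0, "rz": 0, "fingers": 1}, {"tx": 37, "ty": 10, "tz": 0, "rx": 0, "ry": 0, "rz": 0, "fingers": 1}, {"tx": 37, "ty": 10, "tz": 0, "rx": 0, "ry": 0, "rz": 0, "fingers": 1}, {"tx": 37, "ty": 10, "tz": 0, "rx": 0, "ry": 0, "rz": 0, "fingers": 1}, {"tx": 37, "ty": 10, "tz": 0, "rx": 0, "ry": 0, "rz": 0, "fingers": 1}, {"tx": 37, "ty": 10, "tz": 0, "rx": 0, "ry": 0, "rz": 0, "fingers": 1}, {"tx": 37, "ty": 10, "tz": 0, "rx": 0, "ry": 0, "rz": 0, "fingers": 1}, {"tx": 37, "ty": 10, "tz": 0, "rx": 0, "ry": 0, "rz": 0, "fingers": 1}]}}

```text
clock: 3.68
ee_pos: [520.2, 331.0, 271.4]
tcp_rot: [-0.001, 0.648, 0.762, 0.003]
wrist_force: [0.8, -1.0, 0.3]
finger_gap: 85.1
```

>>> {"fn": "carry_out", "kwargs": {"deltas": [{"tx": 34, "ty": 10, "tz": 0, "rx": 0, "ry": 0, "rz": 0, "fingers": 1}, {"tx": 34, "ty": 10, "tz": 0, "rx": 0, "ry": 0, "rz": 0, "fingers": 1}, {"tx": 0, "ty": 0, "tz": 20, "rx": 0, "ry": 0, "rz": 0, "fingers": 1}, {"tx": 0, "ty": 0, "tz": 20, "rx": 0, "ry": 0, "rz": 0, "fingers": 1}, {"tx": 0, "ty": 0, "tz": 20, "rx": 0, "ry": 0, "rz": 0, "fingers": 1}, {"tx": 0, "ty": 0, "tz": 10, "rx": 0, "ry": 0, "rz": 0, "fingers": 1}, {"tx": 0, "ty": 0, "tz": 0, "rx": 0, "ry": 0, "rz": 0, "fingers": 1}, {"tx": 0, "ty": 0, "tz": 0, "rx": 0, "ry": 0, "rz": 0, "fingers": 1}, {"tx": 0, "ty": 0, "tz": 0, "rx": 0, "ry": 0, "rz": 0, "fingers": 1}, {"tx": 0, "ty": 0, "tz": 0, "rx": 0, "ry": 0, "rz": 0, "fingers": 1}]}}

```text
clock: 4.52
ee_pos: [528.9, 416.1, 198.2]
tcp_rot: [-0.002, 0.645, 0.764, 0.004]
wrist_force: [-0.7, -0.3, -0.0]
finger_gap: 85.5
```

```bash
python3 - <<'E'
from h import *
go((530,384,200),10)
c=Cam("wrist"); cv2.imwrite("pics/w2.png",c.im); print(c.px((530,384,20)))
E
```

```text
at [528.92 416.07 198.23] yaw 9.6 gap 85.5 t 4.5 F [-0.71 -0.26 -0.02] q6 1.87
shift [-31.79  -4.29  -2.04] rot [ 0.21 -0.46 -0.37]
[[304.66 212.68]]
```

View pics/w2.png

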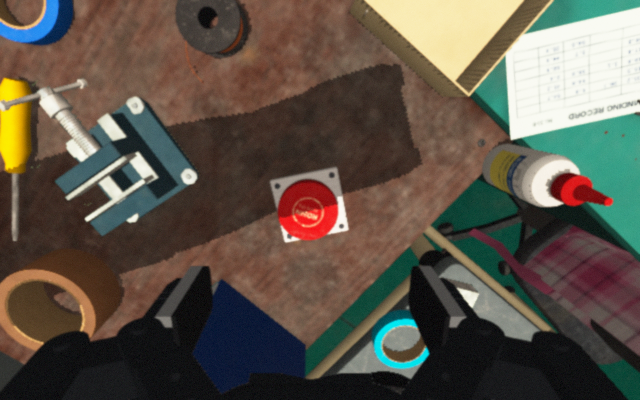

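The tin (308,210) is on the square plate (309,205), with nothing within about 100 mm of it. Measuring both.

```bash
python3 - <<'E'
from m import *
c=Cam("wrist")
red=hsv(c.im,(0,120,60),(8,255,255))|hsv(c.im,(172,120,60),(180,255,255))
e,mc=pcirc(c,roi(red,(265,160,355,255)),29); print("tin",e,mc)
w=roi(white(c.im,120,60),(262,160,355,250)); print("sq",prect(c,w,6))
w=roi(white(c.im,150,60),(262,160,355,250)); print("sq",prect(c,w,6))
go((mc[0][0],mc[0][1],40),10)
E
```

```text
tin ((531.6719970703125, 389.1488037109375), (58.6195068359375, 62.498924255371094), 7.729063987731934) ((531.886962890625, 389.0650939941406), 31.46771812438965)
sq (array([534.35, 387.38]), array([70.45, 69.53]), 21.393430709838867)
sq (array([534.54, 386.9 ]), array([70.35, 68.59]), 21.295944213867188)
at [529.14 416.19 198.51] yaw 9.6 gap 85.5 t 4.6 F [ 0.31 -0.15  0.45] q6 1.87
shift [-28.49  -2.51 158.27] rot [ 0.25 -0.47 -0.37]
```

>>> {"fn": "carry_out", "kwargs": {"deltas": [{"tx": -15, "ty": -1, "tz": 0, "rx": 0, "ry": -0.4, "rz": 0, "fingers": 1}, {"tx": -15, "ty": -1, "tz": 0, "rx": 0, "ry": 0, "rz": 0, "fingers": 1}, {"tx": 0, "ty": 0, "tz": 30, "rx": 0, "ry": 0, "rz": 0, "fingers": 1}, {"tx": 0, "ty": 0, "tz": 30, "rx": 0, "ry": 0, "rz": 0, "fingers": 1}, {"tx": 0, "ty": 0, "tz": 30, "rx": 0, "ry": 0, "rz": 0, "fingers": 1}, {"tx": 0, "ty": 0, "tz": 30, "rx": 0, "ry": 0, "rz": 0, "fingers": 1}, {"tx": 0, "ty": 0, "tz": 20, "rx": 0, "ry": 0, "rz": 0, "fingers": 1}, {"tx": 0, "ty": 0, "tz": 10, "rx": 0, "ry": 0, "rz": 0, "fingers": 1}, {"tx": 0, "ty": 0, "tz": 5, "rx": 0, "ry": 0, "rz": 0, "fingers": 1}, {"tx": 0, "ty": 0, "tz": 0, "rx": 0, "ry": 0, "rz": 0, "fingers": 1}]}}

```text
clock: 5.45
ee_pos: [540.7, 381.0, 48.3]
tcp_rot: [0.006, 0.647, 0.763, 0.008]
wrist_force: [0.4, -0.2, -0.0]
finger_gap: 85.6
```

```bash
python3 - <<'E'
from h import *
go((531.7,387.2,3),10)
E
```

```text
at [540.65 380.95  48.32] yaw 9.4 gap 85.6 t 5.5 F [ 0.36 -0.18 -0.03] q6 1.82
shift [ 7.55 -8.74 45.16] rot [ 1.19 -0.09 -0.57]
```

>>> {"fn": "carry_out", "kwargs": {"deltas": [{"tx": 7.5, "ty": -8.7, "tz": 0, "rx": 1.2, "ry": 0, "rz": 0, "fingers": 1}, {"tx": 0, "ty": 0, "tz": 10, "rx": 0, "ry": 0, "rz": 0, "fingers": 1}, {"tx": 0, "ty": 0, "tz": 10, "rx": 0, "ry": 0, "rz": 0, "fingers": 1}, {"tx": 0, "ty": 0, "tz": 8, "rx": 0, "ry": 0, "rz": 0, "fingers": 1}, {"tx": 0, "ty": 0, "tz": 5, "rx": 0, "ry": 0, "rz": 0, "fingers": 1}, {"tx": 0, "ty": 0, "tz": 4, "rx": 0, "ry": 0, "rz": 0, "fingers": 1}, {"tx": 0, "ty": 0, "tz": 0, "rx": 0, "ry": 0, "rz": 0, "fingers": 1}, {"tx": 0, "ty": 0, "tz": 0, "rx": 0, "ry": 0, "rz": 0, "fingers": 1}, {"tx": 0, "ty": 0, "tz": 0, "rx": 0, "ry": 0, "rz": 0, "fingers": 1}, {"tx": 0, "ty": 0, "tz": 0, "rx": 0, "ry": 0, "rz": 0, "fingers": 1}]}}

```text
clock: 6.28
ee_pos: [533.2, 389.2, 13.5]
tcp_rot: [0.0, 0.646, 0.763, 0.003]
wrist_force: [-0.2, -0.2, -0.7]
finger_gap: 85.3
```

```bash
python3 - <<'E'
from h import *
go((531.7,387.2,3),10)
E
```

```text
at [533.19 389.2   13.51] yaw 9.5 gap 85.3 t 6.3 F [-0.22 -0.2  -0.74] q6 1.84
shift [-1.77 -1.85 10.49] rot [ 0.3  -0.2  -0.55]
```

>>> {"fn": "carry_out", "kwargs": {"deltas": [{"tx": -2, "ty": -2, "tz": 0, "rx": 0.3, "ry": 0, "rz": -0.5, "fingers": 1}, {"tx": 0, "ty": 0, "tz": 5, "rx": 0, "ry": 0, "rz": 0, "fingers": 1}, {"tx": 0, "ty": 0, "tz": 5, "rx": 0, "ry": 0, "rz": 0, "fingers": 1}, {"tx": 0, "ty": 0, "tz": 0, "rx": 0, "ry": 0, "rz": 0, "fingers": 0.5}, {"tx": 0, "ty": 0, "tz": 0, "rx": 0, "ry": 0, "rz": 0, "fingers": 0.5}, {"tx": 0, "ty": 0, "tz": 0, "rx": 0, "ry": 0, "rz": 0, "fingers": 0.5}, {"tx": 0, "ty": 0, "tz": 0, "rx": 0, "ry": 0, "rz": 0, "fingers": 0.5}, {"tx": 0, "ty": 0, "tz": 0, "rx": 0, "ry": 0, "rz": 0, "fingers": 0.5}, {"tx": 0, "ty": 0, "tz": 0, "rx": 0, "ry": 0, "rz": 0, "fingers": 0.5}, {"tx": 0, "ty": 0, "tz": 0, "rx": 0, "ry": 0, "rz": 0, "fingers": 0.5}]}}

```text
clock: 7.12
ee_pos: [532.2, 387.0, 4.0]
tcp_rot: [-0.001, 0.643, 0.766, 0.002]
wrist_force: [-0.5, 0.9, 0.4]
finger_gap: 57.1
```

```bash
python3 - <<'E'
from h import *
go((531.7,387.2,3),10)
E
```

```text
at [532.2  386.96   4.02] yaw 10.0 gap 57.1 t 7.1 F [-0.53  0.94  0.43] q6 1.82
shift [ 0.32 -0.45  1.02] rot [ 0.07 -0.23  0.  ]
```

>>> {"fn": "carry_out", "kwargs": {"deltas": [{"tx": 0, "ty": 0, "tz": -10, "rx": 0, "ry": 0, "rz": 0, "fingers": 0.5}, {"tx": 0, "ty": 0, "tz": -25, "rx": 0, "ry": 0, "rz": 0, "fingers": 0.5}, {"tx": 0, "ty": 0, "tz": -30, "rx": 0, "ry": 0, "rz": 0, "fingers": 0.5}, {"tx": 0, "ty": 0, "tz": -30, "rx": 0, "ry": 0, "rz": 0, "fingers": 0.5}, {"tx": 0, "ty": 0, "tz": -30, "rx": 0, "ry": 0, "rz": 0, "fingers": 0.5}, {"tx": 0, "ty": 0, "tz": -30, "rx": 0, "ry": 0, "rz": 0, "fingers": 0.5}, {"tx": 0, "ty": 0, "tz": -30, "rx": 0, "ry": 0, "rz": 0, "fingers": 0.5}, {"tx": 0, "ty": 0, "tz": -30, "rx": 0, "ry": 0, "rz": 0, "fingers": 0.5}, {"tx": 0, "ty": 0, "tz": -25, "rx": 0, "ry": 0, "rz": 0, "fingers": 0.5}, {"tx": 0, "ty": 0, "tz": -10, "rx": 0, "ry": 0, "rz": 0, "fingers": 0.5}]}}

```text
clock: 7.95
ee_pos: [527.6, 383.9, 265.5]
tcp_rot: [-0.003, 0.643, 0.766, -0.002]
wrist_force: [0.2, 0.4, -0.4]
finger_gap: 57.0
```

```bash
python3 - <<'E'
from m import *
go((410,-322,250),10)
t=Cam("top"); w=white(t.im,140,60)
print("T long",prect(t,roi(w,(370,215,420,262)),6)); print("T round",pcirc(t,roi(w,(325,190,362,224)),6))
b=hsv(t.im,(10,40,140),(30,180,255))
print("T board",prect(t,roi(b,(420,240,480,295)),6))
c=Cam("wrist"); cv2.imwrite("pics/w3.png",np.hstack([c.im[100:400,200:440],t.im[180:480,180:500][:300]]) if 0 else c.im)
E
```

```text
at [527.61 383.9  265.51] yaw 10.0 gap 57.0 t 8.0 F [ 0.23  0.41 -0.43] q6 1.82
shift [-674.76 -238.37   16.16] rot [-0.44 -0.1   0.01]
T long (array([ 491.58, -148.46]), array([132.05,  54.44]), 122.84703063964844)
T round (((592.2821655273438, 17.509218215942383), (89.54261779785156, 92.54816436767578), 93.27790832519531), ((592.1471557617188, 17.4077091217041), 46.32680892944336))
T board (array([ 409.3, -321.6]), array([122.42,  91.73]), 120.64932632446289)
```

View pics/w3.png

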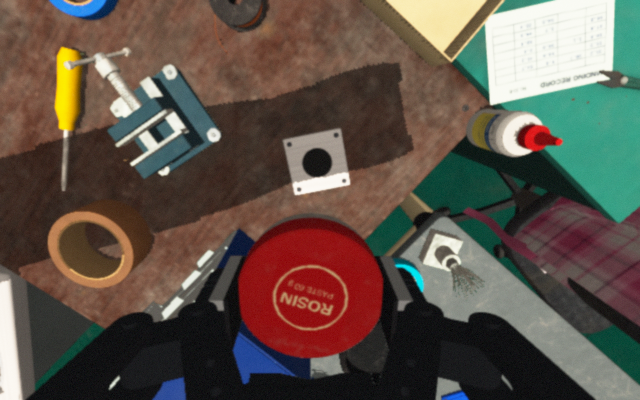

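The tin (312,290) is held level between the pads. The square plate is empty at (317,162), so I'll measure it here.

```bash
python3 - <<'E'
from m import *
c=Cam("wrist"); g=cv2.cvtColor(c.im,cv2.COLOR_BGR2GRAY)
d=roi((g<45).astype(np.uint8)*255,(298,143,336,184)); print("inlay",pcirc(c,d,6))
w=roi(white(c.im,110,60),(275,120,360,200)); print("sq",prect(c,w,6))
r=hsv(c.im,(0,120,60),(8,255,255))|hsv(c.im,(172,120,60),(180,255,255))
z=265-4+29; st=env.observe(); e,mc=pcirc(c,roi(r,(235,205,390,362)),st["ee_pos"][2]-4+29); print("tin rel tcp", np.array(mc[0])-st["ee_pos"][:2],mc[1],e)
E
```

```text
inlay (((534.2279663085938, 387.2204895019531), (32.757572174072266, 33.02142333984375), 112.6220474243164), ((534.1906127929688, 387.20489501953125), 16.590173721313477))
sq (array([534.26, 387.08]), array([70.25, 70.19]), 21.16997718811035)
tin rel tcp [0.32 3.01] 32.25086975097656 ((528.1348266601562, 386.557861328125), (59.50522232055664, 64.71585083007812), 8.986784934997559)
```

>>> {"fn": "carry_out", "kwargs": {"deltas": [{"tx": -37, "ty": -13, "tz": 0, "rx": 0, "ry": 0, "rz": 0, "fingers": 0.5}, {"tx": -37, "ty": -13, "tz": 0, "rx": 0, "ry": 0, "rz": 0, "fingers": 0.5}, {"tx": -37, "ty": -13, "tz": 0, "rx": 0, "ry": 0, "rz": 0, "fingers": 0.5}, {"tx": -37, "ty": -13, "tz": 0, "rx": 0, "ry": 0, "rz": 0, "fingers": 0.5}, {"tx": -37, "ty": -13, "tz": 0, "rx": 0, "ry": 0, "rz": 0, "fingers": 0.5}, {"tx": -37, "ty": -13, "tz": 0, "rx": 0, "ry": 0, "rz": 0, "fingers": 0.5}, {"tx": -37, "ty": -13, "tz": 0, "rx": 0, "ry": 0, "rz": 0, "fingers": 0.5}, {"tx": -37, "ty": -13, "tz": 0, "rx": 0, "ry": 0, "rz": 0, "fingers": 0.5}, {"tx": -37, "ty": -13, "tz": 0, "rx": 0, "ry": 0, "rz": 0, "fingers": 0.5}, {"tx": -37, "ty": -13, "tz": 0, "rx": 0, "ry": 0, "rz": 0, "fingers": 0.5}]}}

```text
clock: 8.93
ee_pos: [452.4, -11.6, 238.3]
tcp_rot: [-0.015, 0.638, 0.77, -0.014]
wrist_force: [0.7, -0.4, -1.7]
finger_gap: 57.0
```

>>> {"fn": "carry_out", "kwargs": {"deltas": [{"tx": -37, "ty": -13, "tz": 0, "rx": 0, "ry": 0, "rz": 0, "fingers": 0.5}, {"tx": -37, "ty": -13, "tz": 0, "rx": 0, "ry": 0, "rz": 0, "fingers": 0.5}, {"tx": -37, "ty": -13, "tz": 0, "rx": 0, "ry": 0, "rz": 0, "fingers": 0.5}, {"tx": -37, "ty": -13, "tz": 0, "rx": 0, "ry": 0, "rz": 0, "fingers": 0.5}, {"tx": -37, "ty": -13, "tz": 0, "rx": 0, "ry": 0, "rz": 0, "fingers": 0.5}, {"tx": -37, "ty": -13, "tz": 0, "rx": 0, "ry": 0, "rz": 0, "fingers": 0.5}, {"tx": -37, "ty": -13, "tz": 0, "rx": 0, "ry": 0, "rz": 0, "fingers": 0.5}, {"tx": -20, "ty": -7, "tz": 0, "rx": 0, "ry": 0, "rz": 0, "fingers": 0.5}, {"tx": 0, "ty": 0, "tz": 10, "rx": 0, "ry": 0, "rz": 0, "fingers": 0.5}, {"tx": 0, "ty": 0, "tz": 0, "rx": 0, "ry": 0, "rz": 0, "fingers": 0.5}]}}

```text
clock: 9.77
ee_pos: [392.2, -319.1, 209.2]
tcp_rot: [-0.028, 0.641, 0.767, -0.014]
wrist_force: [0.4, 0.6, -2.5]
finger_gap: 56.5
```

```bash
python3 - <<'E'
from h import *
go((410,-322,60),10)
E
```

```text
at [ 392.25 -319.06  209.16] yaw 10.3 gap 56.5 t 9.8 F [ 0.4   0.55 -2.55] q6 0.48
shift [ -9.71  25.49 147.74] rot [-3.3  -1.4   0.24]
```

>>> {"fn": "carry_out", "kwargs": {"deltas": [{"tx": -5, "ty": 12, "tz": 0, "rx": -3.3, "ry": -1.4, "rz": 0, "fingers": 0.5}, {"tx": -5, "ty": 13, "tz": 0, "rx": 0, "ry": 0, "rz": 0, "fingers": 0.5}, {"tx": 0, "ty": 0, "tz": 25, "rx": 0, "ry": 0, "rz": 0, "fingers": 0.5}, {"tx": 0, "ty": 0, "tz": 25, "rx": 0, "ry": 0, "rz": 0, "fingers": 0.5}, {"tx": 0, "ty": 0, "tz": 25, "rx": 0, "ry": 0, "rz": 0, "fingers": 0.5}, {"tx": 0, "ty": 0, "tz": 25, "rx": 0, "ry": 0, "rz": 0, "fingers": 0.5}, {"tx": 0, "ty": 0, "tz": 25, "rx": 0, "ry": 0, "rz": 0, "fingers": 0.5}, {"tx": 0, "ty": 0, "tz": 25, "rx": 0, "ry": 0, "rz": 0, "fingers": 0.5}, {"tx": 0, "ty": 0, "tz": 15, "rx": 0, "ry": 0, "rz": 0, "fingers": 0.5}, {"tx": 0, "ty": 0, "tz": 0, "rx": 0, "ry": 0, "rz": 0, "fingers": 0.5}]}}

```text
clock: 10.6
ee_pos: [417.4, -305.0, 25.8]
tcp_rot: [-0.007, 0.637, 0.771, 0.004]
wrist_force: [-0.3, 0.5, -0.4]
finger_gap: 56.7
```

```bash
python3 - <<'E'
from h import *
go((410,-322,5),10)
E
```

```text
at [ 417.42 -305.     25.78] yaw 10.8 gap 56.7 t 10.6 F [-0.25  0.52 -0.42] q6 0.49
shift [-15.64 -10.4   20.57] rot [-0.21 -0.91  0.82]
```

>>> {"fn": "carry_out", "kwargs": {"deltas": [{"tx": -8, "ty": -5, "tz": 0, "rx": -0.2, "ry": -0.9, "rz": 0.8, "fingers": 0.5}, {"tx": -8, "ty": -5, "tz": 0, "rx": 0, "ry": 0, "rz": 0, "fingers": 0.5}, {"tx": 0, "ty": 0, "tz": 8, "rx": 0, "ry": 0, "rz": 0, "fingers": 0.5}, {"tx": 0, "ty": 0, "tz": 6, "rx": 0, "ry": 0, "rz": 0, "fingers": 0.5}, {"tx": 0, "ty": 0, "tz": 4, "rx": 0, "ry": 0, "rz": 0, "fingers": 0.5}, {"tx": 0, "ty": 0, "tz": 2, "rx": 0, "ry": 0, "rz": 0, "fingers": 0.5}, {"tx": 0, "ty": 0, "tz": 0, "rx": 0, "ry": 0, "rz": 0, "fingers": 0.5}, {"tx": 0, "ty": 0, "tz": 0, "rx": 0, "ry": 0, "rz": 0, "fingers": 0.5}, {"tx": 0, "ty": 0, "tz": 0, "rx": 0, "ry": 0, "rz": 0, "fingers": 0.5}, {"tx": 0, "ty": 0, "tz": 0, "rx": 0, "ry": 0, "rz": 0, "fingers": 0.5}]}}

```text
clock: 11.43
ee_pos: [411.3, -323.5, 7.3]
tcp_rot: [0.002, 0.642, 0.766, -0.001]
wrist_force: [-0.3, -0.2, -1.0]
finger_gap: 56.9
```

```bash
python3 - <<'E'
from h import *
go((410,-322,4),10)
E
```

```text
at [ 411.33 -323.48    7.28] yaw 10.1 gap 56.9 t 11.4 F [-0.26 -0.18 -0.96] q6 0.48
shift [ 1.7  -1.06  3.27] rot [0.11 0.23 0.06]
```

Lower 3 mm, release, and rise.

>>> {"fn": "carry_out", "kwargs": {"deltas": [{"tx": 0, "ty": 0, "tz": 2, "rx": 0, "ry": 0, "rz": 0, "fingers": 0.5}, {"tx": 0, "ty": 0, "tz": 1.3, "rx": 0, "ry": 0, "rz": 0, "fingers": 0.5}, {"tx": 0, "ty": 0, "tz": 0, "rx": 0, "ry": 0, "rz": 0, "fingers": 0.75}, {"tx": 0, "ty": 0, "tz": 0, "rx": 0, "ry": 0, "rz": 0, "fingers": 1}, {"tx": 0, "ty": 0, "tz": 0, "rx": 0, "ry": 0, "rz": 0, "fingers": 1}, {"tx": 0, "ty": 0, "tz": 0, "rx": 0, "ry": 0, "rz": 0, "fingers": 1}, {"tx": 0, "ty": 0, "tz": -15, "rx": 0, "ry": 0, "rz": 0, "fingers": 1}, {"tx": 0, "ty": 0, "tz": -30, "rx": 0, "ry": 0, "rz": 0, "fingers": 1}, {"tx": 0, "ty": 0, "tz": -30, "rx": 0, "ry": 0, "rz": 0, "fingers": 1}, {"tx": 0, "ty": 0, "tz": -30, "rx": 0, "ry": 0, "rz": 0, "fingers": 1}]}}

```text
clock: 12.27
ee_pos: [408.2, -319.3, 105.5]
tcp_rot: [-0.003, 0.642, 0.766, 0.001]
wrist_force: [0.8, -1.1, -0.6]
finger_gap: 85.1
```

```bash
python3 - <<'E'
from h import *
go((493,-110,200),10)
E
```

```text
at [ 408.23 -319.25  105.55] yaw 10.1 gap 85.1 t 12.3 F [ 0.77 -1.09 -0.56] q6 0.48
shift [191.8  119.72 -93.69] rot [-0.19 -0.35  0.06]
```

>>> {"fn": "carry_out", "kwargs": {"deltas": [{"tx": 0, "ty": 0, "tz": -35, "rx": 0, "ry": -0.3, "rz": 0, "fingers": 1}, {"tx": 0, "ty": 0, "tz": -35, "rx": 0, "ry": 0, "rz": 0, "fingers": 1}, {"tx": 27, "ty": 17, "tz": -4, "rx": 0, "ry": 0, "rz": 0, "fingers": 1}, {"tx": 27, "ty": 17, "tz": -4, "rx": 0, "ry": 0, "rz": 0, "fingers": 1}, {"tx": 27, "ty": 17, "tz": -4, "rx": 0, "ry": 0, "rz": 0, "fingers": 1}, {"tx": 27, "ty": 17, "tz": -4, "rx": 0, "ry": 0, "rz": 0, "fingers": 1}, {"tx": 27, "ty": 17, "tz": -4, "rx": 0, "ry": 0, "rz": 0, "fingers": 1}, {"tx": 27, "ty": 17, "tz": -4, "rx": 0, "ry": 0, "rz": 0, "fingers": 1}, {"tx": 27, "ty": 17, "tz": 0, "rx": 0, "ry": 0, "rz": 0, "fingers": 1}, {"tx": 0, "ty": 0, "tz": 0, "rx": 0, "ry": 0, "rz": 0, "fingers": 1}]}}

```text
clock: 13.1
ee_pos: [498.4, -108.3, 214.4]
tcp_rot: [0.008, 0.645, 0.764, -0.001]
wrist_force: [-0.9, -0.6, -0.7]
finger_gap: 85.4
```

```bash
python3 - <<'E'
from m import *
go((493,-140,120),10)
c=Cam("wrist"); cv2.imwrite("pics/w4.png",c.im)
w=white(c.im); a=c.px([(495,-147,6),(490,-144,61),(409,-322,29)]);print(a)
E
```

```text
at [ 498.4  -108.28  214.44] yaw 9.7 gap 85.4 t 13.1 F [-0.9  -0.58 -0.71] q6 0.93
shift [-29.12 -11.39  94.74] rot [ 0.45  0.75 -0.32]
[[299.06 204.72]
 [292.9  219.85]
 [201.83 340.12]]
```

View pics/w4.png

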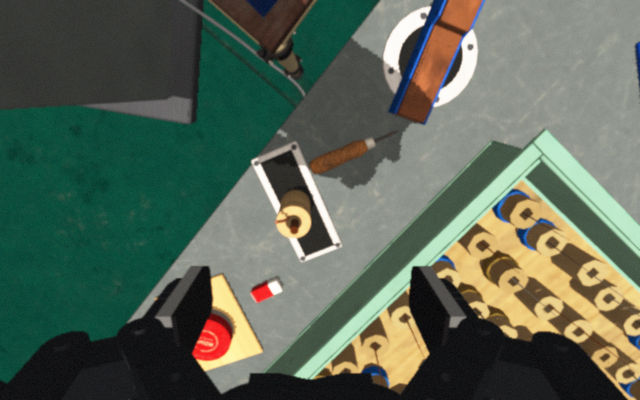

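The core's lid is at (293,222) on the long plate (297,203). The tin sits parked on the board at (210,338). The awl handle (315,163) nearly touches the plate's edge, and the eraser is at (267,290).

```bash
python3 - <<'E'
from m import *
c=Cam("wrist")
m=roi(hsv(c.im,(10,30,190),(30,190,255)),(270,198,318,246)); print("core",pcirc(c,m,61)); 
w=white(c.im,150,50); print("long",prect(c,roi(w,(248,138,345,264)),6)); print("round",pcirc(c,roi(w,(380,0,482,110)),6))
g=cv2.cvtColor(c.im,cv2.COLOR_BGR2GRAY); d=roi((g<50).astype(np.uint8)*255,(262,148,335,258)); print("inlay",prect(c,d,6))
e=pcirc(c,m,61)[1][0]; go((e[0],e[1],26),10)
E
```

```text
core (((490.1175537109375, -146.10662841796875), (32.54451370239258, 33.712005615234375), 37.48225402832031), ((489.4288330078125, -146.52052307128906), 17.316038131713867))
long (array([ 490.75, -151.33]), array([138.37, 108.92]), 99.40539169311523)
round (((599.1820068359375, 21.376876831054688), (88.69166564941406, 133.56983947753906), 72.75662994384766), ((594.6480712890625, 21.473581314086914), 67.49198150634766))
inlay (array([ 493.8 , -147.37]), array([114.72,  32.96]), 122.63086700439453)
at [ 497.45 -111.6   214.22] yaw 9.6 gap 85.2 t 13.2 F [-0.01 -0.4   0.13] q6 0.93
shift [-30.38 -15.02 188.58] rot [ 0.39  0.83 -0.39]
```

>>> {"fn": "carry_out", "kwargs": {"deltas": [{"tx": -15, "ty": -6, "tz": 0, "rx": 0.4, "ry": 0.8, "rz": -0.4, "fingers": 1}, {"tx": -15, "ty": -6, "tz": 0, "rx": 0, "ry": 0, "rz": 0, "fingers": 1}, {"tx": 0, "ty": 0, "tz": 25, "rx": 0, "ry": 0, "rz": 0, "fingers": 1}, {"tx": 0, "ty": 0, "tz": 25, "rx": 0, "ry": 0, "rz": 0, "fingers": 1}, {"tx": 0, "ty": 0, "tz": 25, "rx": 0, "ry": 0, "rz": 0, "fingers": 1}, {"tx": 0, "ty": 0, "tz": 15, "rx": 0, "ry": 0, "rz": 0, "fingers": 1}, {"tx": 0, "ty": 0, "tz": 10, "rx": 0, "ry": 0, "rz": 0, "fingers": 1}, {"tx": 0, "ty": 0, "tz": 0, "rx": 0, "ry": 0, "rz": 0, "fingers": 1}, {"tx": 0, "ty": 0, "tz": 0, "rx": 0, "ry": 0, "rz": 0, "fingers": 1}, {"tx": 0, "ty": 0, "tz": 0, "rx": 0, "ry": 0, "rz": 0, "fingers": 1}]}}

```text
clock: 14.03
ee_pos: [487.3, -155.8, 111.8]
tcp_rot: [0.002, 0.647, 0.763, -0.001]
wrist_force: [-0.1, -1.1, 0.3]
finger_gap: 85.5
```

```bash
python3 - <<'E'
from m import *
go((490.1,-146,26),10)
c=Cam("wrist"); cv2.imwrite("pics/a.png",c.im)
x,y=c.px([490,-146,61])[0].astype(int); m=roi(hsv(c.im,(10,30,170),(30,200,255)),(max(x-40,0),y-40,x+40,min(400,y+40))); print(x,y,"core",pcirc(c,m,61))
E
```

```text
at [ 487.34 -155.83  111.77] yaw 9.4 gap 85.5 t 14.0 F [-0.11 -1.12  0.29] q6 0.84
shift [ 9.59  4.33 85.73] rot [-0.    0.23 -0.61]
316 215 core (((487.72772216796875, -132.32118225097656), (43.3347282409668, 61.88187789916992), 27.571002960205078), ((486.2359924316406, -137.83885192871094), 26.22808265686035))
```

>>> {"fn": "carry_out", "kwargs": {"deltas": [{"tx": 9.5, "ty": 4.3, "tz": 0, "rx": 0, "ry": 0.2, "rz": -0.6, "fingers": 1}, {"tx": 0, "ty": 0, "tz": 20, "rx": 0, "ry": 0, "rz": 0, "fingers": 1}, {"tx": 0, "ty": 0, "tz": 20, "rx": 0, "ry": 0, "rz": 0, "fingers": 1}, {"tx": 0, "ty": 0, "tz": 20, "rx": 0, "ry": 0, "rz": 0, "fingers": 1}, {"tx": 0, "ty": 0, "tz": 15, "rx": 0, "ry": 0, "rz": 0, "fingers": 1}, {"tx": 0, "ty": 0, "tz": 6, "rx": 0, "ry": 0, "rz": 0, "fingers": 1}, {"tx": 0, "ty": 0, "tz": 0, "rx": 0, "ry": 0, "rz": 0, "fingers": 1}, {"tx": 0, "ty": 0, "tz": 0, "rx": 0, "ry": 0, "rz": 0, "fingers": 1}, {"tx": 0, "ty": 0, "tz": 0, "rx": 0, "ry": 0, "rz": 0, "fingers": 1}, {"tx": 0, "ty": 0, "tz": 0, "rx": 0, "ry": 0, "rz": 0, "fingers": 1}]}}

```text
clock: 14.92
ee_pos: [499.0, -144.6, 40.0]
tcp_rot: [0.008, 0.64, 0.768, 0.002]
wrist_force: [-0.3, 0.6, 0.5]
finger_gap: 85.5
```

```bash
python3 - <<'E'
from m import *
go((490.1,-146,26),10)
E
```

```text
at [ 499.03 -144.65   39.99] yaw 10.4 gap 85.5 t 14.9 F [-0.3   0.6   0.48] q6 0.85
shift [ 0.42 -9.22 13.85] rot [0.81 0.57 0.39]
```

>>> {"fn": "carry_out", "kwargs": {"deltas": [{"tx": 0, "ty": -9, "tz": 0, "rx": 0.8, "ry": 0.6, "rz": 0.4, "fingers": 1}, {"tx": 0, "ty": 0, "tz": 7, "rx": 0, "ry": 0, "rz": 0, "fingers": 1}, {"tx": 0, "ty": 0, "tz": 7, "rx": 0, "ry": 0, "rz": 0, "fingers": 1}, {"tx": 0, "ty": 0, "tz": 0, "rx": 0, "ry": 0, "rz": 0, "fingers": 0.7}, {"tx": 0, "ty": 0, "tz": 0, "rx": 0, "ry": 0, "rz": 0, "fingers": 0.5}, {"tx": 0, "ty": 0, "tz": 0, "rx": 0, "ry": 0, "rz": 0, "fingers": 0.2}, {"tx": 0, "ty": 0, "tz": 0, "rx": 0, "ry": 0, "rz": 0, "fingers": 0.2}, {"tx": 0, "ty": 0, "tz": 0, "rx": 0, "ry": 0, "rz": 0, "fingers": 0.2}, {"tx": 0, "ty": 0, "tz": 0, "rx": 0, "ry": 0, "rz": 0, "fingers": 0.2}, {"tx": 0, "ty": 0, "tz": 0, "rx": 0, "ry": 0, "rz": 0, "fingers": 0.2}]}}

```text
clock: 15.75
ee_pos: [490.9, -147.7, 27.3]
tcp_rot: [0.001, 0.643, 0.766, 0.0]
wrist_force: [0.8, -0.5, -0.5]
finger_gap: 30.9
```

```bash
python3 - <<'E'
from m import *
go((490.1,-146,26),10)
c=Cam("wrist"); cv2.imwrite("pics/w5.png",c.im[80:400,140:500])
E
```

```text
at [ 490.88 -147.68   27.3 ] yaw 9.9 gap 30.9 t 15.8 F [ 0.8  -0.5  -0.49] q6 0.85
shift [ 1.79 -0.48  1.3 ] rot [ 0.11  0.07 -0.08]
```

View pics/w5.png

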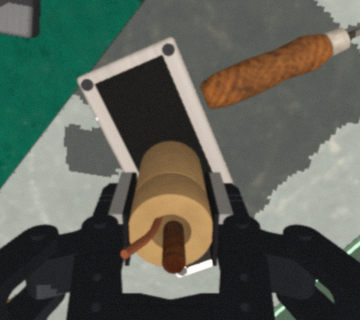

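The core (crop 170,225) is upright and centred between the pads, with a gap of 31 mm. Lifting and crossing to the bench.

>>> {"fn": "carry_out", "kwargs": {"deltas": [{"tx": 0, "ty": 0, "tz": -10, "rx": 0, "ry": 0, "rz": 0, "fingers": 0.2}, {"tx": 0, "ty": 0, "tz": -25, "rx": 0, "ry": 0, "rz": 0, "fingers": 0.2}, {"tx": 0, "ty": 0, "tz": -30, "rx": 0, "ry": 0, "rz": 0, "fingers": 0.2}, {"tx": 0, "ty": 0, "tz": -30, "rx": 0, "ry": 0, "rz": 0, "fingers": 0.2}, {"tx": 0, "ty": 0, "tz": -30, "rx": 0, "ry": 0, "rz": 0, "fingers": 0.2}, {"tx": 0, "ty": 0, "tz": -30, "rx": 0, "ry": 0, "rz": 0, "fingers": 0.2}, {"tx": 0, "ty": 0, "tz": -30, "rx": 0, "ry": 0, "rz": 0, "fingers": 0.2}, {"tx": 0, "ty": 0, "tz": -30, "rx": 0, "ry": 0, "rz": 0, "fingers": 0.2}, {"tx": 0, "ty": 0, "tz": -20, "rx": 0, "ry": 0, "rz": 0, "fingers": 0.2}, {"tx": 0, "ty": 0, "tz": 0, "rx": 0, "ry": 0, "rz": 0, "fingers": 0.2}]}}

```text
clock: 16.63
ee_pos: [487.3, -145.3, 277.7]
tcp_rot: [-0.0, 0.643, 0.766, 0.0]
wrist_force: [0.0, 0.5, 0.2]
finger_gap: 31.0
```

```bash
python3 - <<'E'
from m import *
go((534,386,265),10)
E
```

```text
at [ 487.26 -145.32  277.7 ] yaw 9.9 gap 31.0 t 16.6 F [0.02 0.46 0.21] q6 0.85
shift [515.27 137.75  13.  ] rot [-0.   -0.03 -0.06]
```

>>> {"fn": "carry_out", "kwargs": {"deltas": [{"tx": 36, "ty": 9.7, "tz": 0, "rx": 0, "ry": 0, "rz": 0, "fingers": 0.2}, {"tx": 36, "ty": 9.7, "tz": 0, "rx": 0, "ry": 0, "rz": 0, "fingers": 0.2}, {"tx": 36, "ty": 9.7, "tz": 0, "rx": 0, "ry": 0, "rz": 0, "fingers": 0.2}, {"tx": 36, "ty": 9.7, "tz": 0, "rx": 0, "ry": 0, "rz": 0, "fingers": 0.2}, {"tx": 36, "ty": 9.7, "tz": 0, "rx": 0, "ry": 0, "rz": 0, "fingers": 0.2}, {"tx": 36, "ty": 9.7, "tz": 0, "rx": 0, "ry": 0, "rz": 0, "fingers": 0.2}, {"tx": 36, "ty": 9.7, "tz": 0, "rx": 0, "ry": 0, "rz": 0, "fingers": 0.2}, {"tx": 36, "ty": 9.7, "tz": 0, "rx": 0, "ry": 0, "rz": 0, "fingers": 0.2}, {"tx": 36, "ty": 9.7, "tz": 0, "rx": 0, "ry": 0, "rz": 0, "fingers": 0.2}, {"tx": 36, "ty": 9.7, "tz": 0, "rx": 0, "ry": 0, "rz": 0, "fingers": 0.2}]}}

```text
clock: 17.47
ee_pos: [521.7, 234.9, 280.7]
tcp_rot: [0.003, 0.648, 0.762, 0.0]
wrist_force: [0.3, -0.8, 0.0]
finger_gap: 30.8
```

>>> {"fn": "carry_out", "kwargs": {"deltas": [{"tx": 36, "ty": 9.7, "tz": 0, "rx": 0, "ry": 0, "rz": 0, "fingers": 0.2}, {"tx": 36, "ty": 9.7, "tz": 0, "rx": 0, "ry": 0, "rz": 0, "fingers": 0.2}, {"tx": 36, "ty": 9.7, "tz": 0, "rx": 0, "ry": 0, "rz": 0, "fingers": 0.2}, {"tx": 18, "ty": 5, "tz": 0, "rx": 0, "ry": 0, "rz": 0, "fingers": 0.2}, {"tx": 0, "ty": 0, "tz": 0, "rx": 0, "ry": 0, "rz": 0, "fingers": 0.2}, {"tx": 0, "ty": 0, "tz": 0, "rx": 0, "ry": 0, "rz": 0, "fingers": 0.2}, {"tx": 0, "ty": 0, "tz": 0, "rx": 0, "ry": 0, "rz": 0, "fingers": 0.2}, {"tx": 0, "ty": 0, "tz": 0, "rx": 0, "ry": 0, "rz": 0, "fingers": 0.2}, {"tx": 0, "ty": 0, "tz": 0, "rx": 0, "ry": 0, "rz": 0, "fingers": 0.2}, {"tx": 0, "ty": 0, "tz": 0, "rx": 0, "ry": 0, "rz": 0, "fingers": 0.2}]}}

```text
clock: 18.3
ee_pos: [530.8, 376.2, 277.9]
tcp_rot: [0.002, 0.646, 0.764, -0.001]
wrist_force: [0.3, 0.3, -0.2]
finger_gap: 30.8
```

```bash
python3 - <<'E'
from m import *
go((534.2,387,150),10)
c=Cam("wrist"); cv2.imwrite("pics/a.png",c.im)
w=roi(white(c.im,110,60),(275,100,365,215)); print("sq",prect(c,w,6)); g=cv2.cvtColor(c.im,cv2.COLOR_BGR2GRAY)
x,y=c.px([534,387,6])[0].astype(int); print(x,y,pcirc(c,roi((g<45).astype(np.uint8)*255,(x-20,y-20,x+20,y+20)),6))
st=env.observe()["ee_pos"]
m=roi(hsv(c.im,(10,30,150),(30,200,255)),(250,180,380,330)); print(pcirc(c,m,st[2]+61-27.3))
E
```

```text
at [530.82 376.2  277.94] yaw 9.6 gap 30.8 t 18.3 F [ 0.28  0.31 -0.23] q6 1.82
shift [ 10.67   5.1  127.89] rot [ 0.01  0.26 -0.43]
sq (array([534.47, 386.95]), array([70.56, 70.36]), 21.24677848815918)
313 152 (((534.523681640625, 387.10845947265625), (32.67854690551758, 33.031742095947266), 13.182985305786133), ((534.5881958007812, 387.09271240234375), 16.610811233520508))
(((531.1343994140625, 379.156982421875), (29.081939697265625, 30.63006019592285), 87.60420989990234), ((531.029541015625, 378.6087951660156), 15.403363227844238))
```

>>> {"fn": "carry_out", "kwargs": {"deltas": [{"tx": 8, "ty": 4.7, "tz": 0, "rx": 0, "ry": 0.2, "rz": -0.4, "fingers": 0.2}, {"tx": 0, "ty": 0, "tz": 25, "rx": 0, "ry": 0, "rz": 0, "fingers": 0.2}, {"tx": 0, "ty": 0, "tz": 30, "rx": 0, "ry": 0, "rz": 0, "fingers": 0.2}, {"tx": 0, "ty": 0, "tz": 30, "rx": 0, "ry": 0, "rz": 0, "fingers": 0.2}, {"tx": 0, "ty": 0, "tz": 30, "rx": 0, "ry": 0, "rz": 0, "fingers": 0.2}, {"tx": 0, "ty": 0, "tz": 30, "rx": 0, "ry": 0, "rz": 0, "fingers": 0.2}, {"tx": 0, "ty": 0, "tz": 25, "rx": 0, "ry": 0, "rz": 0, "fingers": 0.2}, {"tx": 0, "ty": 0, "tz": 15, "rx": 0, "ry": 0, "rz": 0, "fingers": 0.2}, {"tx": 0, "ty": 0, "tz": 5, "rx": 0, "ry": 0, "rz": 0, "fingers": 0.2}, {"tx": 0, "ty": 0, "tz": 0, "rx": 0, "ry": 0, "rz": 0, "fingers": 0.2}]}}

```text
clock: 19.18
ee_pos: [538.8, 379.4, 85.4]
tcp_rot: [0.003, 0.646, 0.763, 0.004]
wrist_force: [-0.4, 0.1, -0.6]
finger_gap: 30.8
```

```bash
python3 - <<'E'
from m import *
go((534.1,384.7,27.5),10)
E
```

```text
at [538.8  379.39  85.43] yaw 9.5 gap 30.8 t 19.2 F [-0.43  0.12 -0.55] q6 1.82
shift [ 5.95 -4.33 57.9 ] rot [ 0.55 -0.05 -0.55]
```

>>> {"fn": "carry_out", "kwargs": {"deltas": [{"tx": 6, "ty": -4.3, "tz": 0, "rx": 0.5, "ry": 0, "rz": -0.5, "fingers": 0.2}, {"tx": 0, "ty": 0, "tz": 12, "rx": 0, "ry": 0, "rz": 0, "fingers": 0.2}, {"tx": 0, "ty": 0, "tz": 12, "rx": 0, "ry": 0, "rz": 0, "fingers": 0.2}, {"tx": 0, "ty": 0, "tz": 12, "rx": 0, "ry": 0, "rz": 0, "fingers": 0.2}, {"tx": 0, "ty": 0, "tz": 8, "rx": 0, "ry": 0, "rz": 0, "fingers": 0.2}, {"tx": 0, "ty": 0, "tz": 5, "rx": 0, "ry": 0, "rz": 0, "fingers": 0.2}, {"tx": 0, "ty": 0, "tz": 2, "rx": 0, "ry": 0, "rz": 0, "fingers": 0.2}, {"tx": 0, "ty": 0, "tz": 0, "rx": 0, "ry": 0, "rz": 0, "fingers": 0.2}, {"tx": 0, "ty": 0, "tz": 0, "rx": 0, "ry": 0, "rz": 0, "fingers": 0.2}, {"tx": 0, "ty": 0, "tz": 0, "rx": 0, "ry": 0, "rz": 0, "fingers": 0.2}]}}

```text
clock: 20.02
ee_pos: [536.0, 386.0, 34.3]
tcp_rot: [0.001, 0.643, 0.766, 0.003]
wrist_force: [0.4, -0.1, -0.9]
finger_gap: 31.0
```

```bash
python3 - <<'E'
from m import *
go((534.1,384.7,27.5),10)
E
```

```text
at [535.99 385.97  34.34] yaw 10.0 gap 31.0 t 20.0 F [ 0.39 -0.1  -0.87] q6 1.82
shift [-0.94 -2.12  6.83] rot [ 0.36 -0.14 -0.03]
```

>>> {"fn": "carry_out", "kwargs": {"deltas": [{"tx": -1, "ty": -2, "tz": 0, "rx": 0.3, "ry": 0, "rz": 0, "fingers": 0.2}, {"tx": 0, "ty": 0, "tz": 3, "rx": 0, "ry": 0, "rz": 0, "fingers": 0.2}, {"tx": 0, "ty": 0, "tz": 2, "rx": 0, "ry": 0, "rz": 0, "fingers": 0.2}, {"tx": 0, "ty": 0, "tz": 1.5, "rx": 0, "ry": 0, "rz": 0, "fingers": 0.2}, {"tx": 0, "ty": 0, "tz": 0, "rx": 0, "ry": 0, "rz": 0, "fingers": 0.2}, {"tx": 0, "ty": 0, "tz": 0, "rx": 0, "ry": 0, "rz": 0, "fingers": 0.2}, {"tx": 0, "ty": 0, "tz": 0, "rx": 0, "ry": 0, "rz": 0, "fingers": 0.2}, {"tx": 0, "ty": 0, "tz": 0, "rx": 0, "ry": 0, "rz": 0, "fingers": 0.2}, {"tx": 0, "ty": 0, "tz": 0, "rx": 0, "ry": 0, "rz": 0, "fingers": 0.2}, {"tx": 0, "ty": 0, "tz": 0, "rx": 0, "ry": 0, "rz": 0, "fingers": 0.2}]}}

```text
clock: 20.85
ee_pos: [535.2, 385.0, 29.1]
tcp_rot: [-0.0, 0.643, 0.766, 0.002]
wrist_force: [0.9, 0.2, -0.1]
finger_gap: 31.2
```

```bash
python3 - <<'E'
from m import *
go((534.1,384.7,27.5),10)
E
```

```text
at [535.18 384.99  29.1 ] yaw 10.0 gap 31.2 t 20.9 F [ 0.88  0.17 -0.12] q6 1.82
shift [-0.1  -1.12  1.6 ] rot [ 0.19 -0.18 -0.04]
```

>>> {"fn": "carry_out", "kwargs": {"deltas": [{"tx": 0, "ty": -1, "tz": 1.2, "rx": 0.2, "ry": -0.2, "rz": 0, "fingers": 0.2}, {"tx": 0, "ty": 0, "tz": 0.5, "rx": 0, "ry": 0, "rz": 0, "fingers": 0.2}, {"tx": 0, "ty": 0, "tz": 0, "rx": 0, "ry": 0, "rz": 0, "fingers": 0.45}, {"tx": 0, "ty": 0, "tz": 0, "rx": 0, "ry": 0, "rz": 0, "fingers": 0.6}, {"tx": 0, "ty": 0, "tz": 0, "rx": 0, "ry": 0, "rz": 0, "fingers": 0.8}, {"tx": 0, "ty": 0, "tz": 0, "rx": 0, "ry": 0, "rz": 0, "fingers": 0.8}, {"tx": 0, "ty": 0, "tz": -8, "rx": 0, "ry": 0, "rz": 0, "fingers": 0.8}, {"tx": 0, "ty": 0, "tz": -20, "rx": 0, "ry": 0, "rz": 0, "fingers": 0.8}, {"tx": 0, "ty": 0, "tz": -20, "rx": 0, "ry": 0, "rz": 0, "fingers": 0.8}, {"tx": 0, "ty": 0, "tz": -25, "rx": 0, "ry": 0, "rz": 0, "fingers": 0.8}]}}

```text
clock: 21.68
ee_pos: [530.3, 383.1, 97.2]
tcp_rot: [-0.002, 0.643, 0.766, -0.005]
wrist_force: [0.2, -0.0, -0.3]
finger_gap: 68.2
```

>>> {"fn": "carry_out", "kwargs": {"deltas": [{"tx": 0, "ty": 0, "tz": -30, "rx": 0, "ry": 0, "rz": 0, "fingers": 0.8}, {"tx": 0, "ty": 0, "tz": -30, "rx": 0, "ry": 0, "rz": 0, "fingers": 0.8}, {"tx": 0, "ty": 0, "tz": -30, "rx": 0, "ry": 0, "rz": 0, "fingers": 0.8}, {"tx": 0, "ty": 0, "tz": -30, "rx": 0, "ry": 0, "rz": 0, "fingers": 0.8}, {"tx": 0, "ty": 0, "tz": -30, "rx": 0, "ry": 0, "rz": 0, "fingers": 0.8}, {"tx": 0, "ty": 0, "tz": -20, "rx": 0, "ry": 0, "rz": 0, "fingers": 0.8}, {"tx": 0, "ty": 0, "tz": 0, "rx": 0, "ry": 0, "rz": 0, "fingers": 0.8}, {"tx": 0, "ty": 0, "tz": 0, "rx": 0, "ry": 0, "rz": 0, "fingers": 0.8}, {"tx": 0, "ty": 0, "tz": 0, "rx": 0, "ry": 0, "rz": 0, "fingers": 0.8}, {"tx": 0, "ty": 0, "tz": 0, "rx": 0, "ry": 0, "rz": 0, "fingers": 0.8}]}}

```text
clock: 22.52
ee_pos: [531.9, 383.9, 287.8]
tcp_rot: [0.0, 0.643, 0.766, 0.0]
wrist_force: [-0.3, 0.2, -0.2]
finger_gap: 67.9
```

```bash
python3 - <<'E'
from m import *
go((593,17,265),-10)
c=Cam("wrist"); cv2.imwrite("pics/w6.png",c.im[60:320,140:480])
x,y=c.px([534.3,387,61])[0].astype(int); print(x,y)
m=roi(hsv(c.im,(10,30,150),(30,190,255)),(x-35,y-35,x+35,y+35)); print("core",pcirc(c,m,61))
E
```

```text
at [531.9  383.91 287.83] yaw 10.0 gap 67.9 t 22.5 F [-0.29  0.17 -0.22] q6 1.82
shift [-371.94   -3.3    22.92] rot [ 0.06  0.   19.96]
312 167
core (((531.4776000976562, 394.2262878417969), (69.41571044921875, 85.2968978881836), 102.43096923828125), ((532.9059448242188, 395.71661376953125), 41.17781448364258))
```

View pics/w6.png

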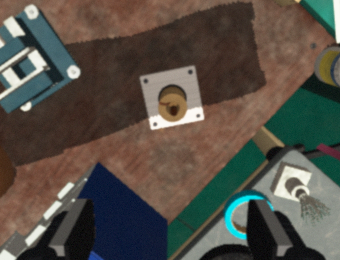

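The core stands upright on the square plate's inlay, with its lid at full-image (312,165) against (312,167) expected. On to the fixture.

>>> {"fn": "carry_out", "kwargs": {"deltas": [{"tx": -36, "ty": 0, "tz": 0, "rx": 0, "ry": 0, "rz": 0, "fingers": 0.8}, {"tx": -36, "ty": 0, "tz": 0, "rx": 0, "ry": 0, "rz": 0, "fingers": 0.8}, {"tx": -36, "ty": 0, "tz": 0, "rx": 0, "ry": 0, "rz": 0, "fingers": 0.8}, {"tx": -36, "ty": 0, "tz": 0, "rx": 0, "ry": 0, "rz": 0, "fingers": 0.8}, {"tx": -36, "ty": 0, "tz": 0, "rx": 0, "ry": 0, "rz": 0, "fingers": 0.8}, {"tx": -36, "ty": 0, "tz": 0, "rx": 0, "ry": 0, "rz": 0, "fingers": 0.8}, {"tx": -36, "ty": 0, "tz": 0, "rx": 0, "ry": 0, "rz": 0, "fingers": 0.8}, {"tx": -36, "ty": 0, "tz": 0, "rx": 0, "ry": 0, "rz": 0, "fingers": 0.8}, {"tx": -36, "ty": 0, "tz": 0, "rx": 0, "ry": 0, "rz": 0, "fingers": 0.8}, {"tx": 0, "ty": 0, "tz": 0, "rx": 0, "ry": 0, "rz": 0, "fingers": 0.8}]}}

```text
clock: 23.4
ee_pos: [583.6, 53.0, 271.4]
tcp_rot: [-0.007, 0.64, 0.768, -0.008]
wrist_force: [-0.4, 0.5, -0.1]
finger_gap: 68.0
```

>>> {"fn": "carry_out", "kwargs": {"deltas": [{"tx": 0, "ty": 0, "tz": 10, "rx": 0, "ry": 0, "rz": 6, "fingers": 0.8}, {"tx": 0, "ty": 0, "tz": 20, "rx": 0, "ry": 0, "rz": 6, "fingers": 0.8}, {"tx": 0, "ty": 0, "tz": 20, "rx": 0, "ry": 0, "rz": 6, "fingers": 0.8}, {"tx": 0, "ty": 0, "tz": 20, "rx": 0, "ry": 0, "rz": 4, "fingers": 0.8}, {"tx": 0, "ty": 0, "tz": 0, "rx": 0, "ry": 0, "rz": 0, "fingers": 0.8}, {"tx": 0, "ty": 0, "tz": 0, "rx": 0, "ry": 0, "rz": 0, "fingers": 0.8}, {"tx": 0, "ty": 0, "tz": 0, "rx": 0, "ry": 0, "rz": 0, "fingers": 0.8}, {"tx": 0, "ty": 0, "tz": 0, "rx": 0, "ry": 0, "rz": 0, "fingers": 0.8}, {"tx": 0, "ty": 0, "tz": 0, "rx": 0, "ry": 0, "rz": 0, "fingers": 0.8}, {"tx": 0, "ty": 0, "tz": 0, "rx": 0, "ry": 0, "rz": 0, "fingers": 0.8}]}}

```text
clock: 24.23
ee_pos: [579.1, 50.4, 194.7]
tcp_rot: [-0.009, 0.78, 0.626, -0.012]
wrist_force: [1.5, -0.7, -0.6]
finger_gap: 68.0
```

```bash
python3 - <<'E'
from m import *
go((593,17,150),-12)
c=Cam("wrist"); cv2.imwrite("pics/w7.png",c.im); print(c.px([[593,17,36],[593,17,6]]))
E
```

```text
at [579.08  50.4  194.7 ] yaw -12.5 gap 68.0 t 24.2 F [ 1.54 -0.71 -0.65] q6 1.65
shift [-29.31  22.05  44.3 ] rot [-1.63  0.39 -0.45]
[[337.   215.06]
 [335.62 204.97]]
```

View pics/w7.png

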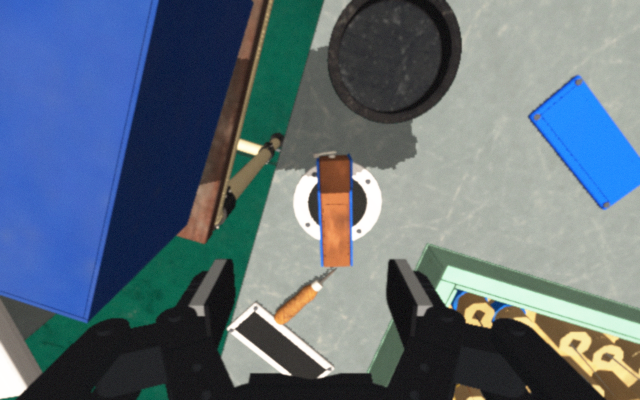

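The fixture is at (337,208) on the round plate (337,202), with its latch end up at (333,157). The awl tip at (330,270) almost reaches its low end at (337,265). The black dish (395,55) is a look-alike and stays clear.

```bash
cat > fx.py <<'E'
from m import *
def fix(c,box,z=35):
    """box: pixels round the low part incl. its free end"""
    br=hsv(c.im,(3,90,40),(20,255,255)); bl=hsv(c.im,(105,110,40),(125,255,255))
    m=roi(br|bl,box); return prect(c,m,z), prect(c,roi(br,box),z), m
E
python3 - <<'E'
from fx import *
c=Cam("wrist")
a,b,m=fix(c,(312,207,362,268)); print(a,b)
for r in range(210,268,8):
    x=np.where(m[r])[0]; 
    if len(x): print(r,x.min(),x.max(),end="; ")
w=white(c.im,150,50); print("round",pcirc(c,roi(w,(288,160,387,247)),6))
g=cv2.cvtColor(c.im,cv2.COLOR_BGR2GRAY); print("inlay",pcirc(c,roi((g<45).astype(np.uint8)*255,(303,165,372,239)),6))
E
```

```text
(array([586.9 ,  -5.27]), array([62.23, 32.69]), 79.68716430664062) (array([587.33,  -5.37]), array([62.32, 25.22]), 80.48155212402344)
210 317 352; 218 318 352; 226 320 351; 234 320 350; 242 320 351; 250 320 351; 258 321 351; 266 321 341; round (((593.5158081054688, 11.497528076171875), (98.27323913574219, 185.4339141845703), 78.08071899414062), ((593.6178588867188, 10.411578178405762), 65.3652572631836))Traceback (most recent call last):
  File "<stdin>", line 8, in <module>
  File "m.py", line 14, in pcirc
    p=c.pt(hullpts(m),z)[:,:2].astype(np.float32); e=cv2.fitEllipse(p); mc=cv2.minEnclosingCircle(p); return e,mc
           ~~~~~~~^^^
  File "m.py", line 8, in hullpts
    return cv2.convexHull(np.vstack(cs))[:,0].astype(float)
                          ~~~~~~~~~^^^^
    return _nx.concatenate(arrs, 0, dtype=dtype, casting=casting)
           ~~~~~~~~~~~~~~~^^^^^^^^^^^^^^^^^^^^^^^^^^^^^^^^^^^^^^^
ValueError: need at least one array to concatenate
```

>>> {"fn": "carry_out", "kwargs": {"deltas": [{"tx": -13, "ty": 10, "tz": 0, "rx": -1.6, "ry": 0.4, "rz": -1, "fingers": 0.8}, {"tx": -13, "ty": 10, "tz": 0, "rx": 0, "ry": 0, "rz": -1, "fingers": 0.8}, {"tx": 0, "ty": 0, "tz": 25, "rx": 0, "ry": 0, "rz": 0, "fingers": 0.8}, {"tx": 0, "ty": 0, "tz": 30, "rx": 0, "ry": 0, "rz": 0, "fingers": 0.8}, {"tx": 0, "ty": 0, "tz": 30, "rx": 0, "ry": 0, "rz": 0, "fingers": 0.8}, {"tx": 0, "ty": 0, "tz": 25, "rx": 0, "ry": 0, "rz": 0, "fingers": 0.8}, {"tx": 0, "ty": 0, "tz": 10, "rx": 0, "ry": 0, "rz": 0, "fingers": 0.8}, {"tx": 0, "ty": 0, "tz": 0, "rx": 0, "ry": 0, "rz": 0, "fingers": 0.8}, {"tx": 0, "ty": 0, "tz": 0, "rx": 0, "ry": 0, "rz": 0, "fingers": 0.8}, {"tx": 0, "ty": 0, "tz": 0, "rx": 0, "ry": 0, "rz": 0, "fingers": 0.8}]}}

```text
clock: 25.17
ee_pos: [599.1, 18.7, 78.1]
tcp_rot: [0.005, 0.767, 0.642, 0.004]
wrist_force: [-0.7, 0.1, 0.7]
finger_gap: 68.3
```

```bash
python3 - <<'E'
from m import *
go((591.6,20.5,9),-10.5)
E
```

```text
at [599.09  18.68  78.11] yaw -10.2 gap 68.3 t 25.2 F [-0.69  0.12  0.73] q6 1.56
shift [ 0.44 -8.59 69.  ] rot [ 0.75 -0.02  0.31]
```

>>> {"fn": "carry_out", "kwargs": {"deltas": [{"tx": 0.4, "ty": -8.5, "tz": 0, "rx": 0.7, "ry": 0, "rz": 0.3, "fingers": 0.8}, {"tx": 0, "ty": 0, "tz": 15, "rx": 0, "ry": 0, "rz": 0, "fingers": 0.8}, {"tx": 0, "ty": 0, "tz": 15, "rx": 0, "ry": 0, "rz": 0, "fingers": 0.8}, {"tx": 0, "ty": 0, "tz": 10, "rx": 0, "ry": 0, "rz": 0, "fingers": 0.8}, {"tx": 0, "ty": 0, "tz": 10, "rx": 0, "ry": 0, "rz": 0, "fingers": 0.8}, {"tx": 0, "ty": 0, "tz": 8, "rx": 0, "ry": 0, "rz": 0, "fingers": 0.8}, {"tx": 0, "ty": 0, "tz": 4, "rx": 0, "ry": 0, "rz": 0, "fingers": 0.8}, {"tx": 0, "ty": 0, "tz": 0, "rx": 0, "ry": 0, "rz": 0, "fingers": 0.8}, {"tx": 0, "ty": 0, "tz": 0, "rx": 0, "ry": 0, "rz": 0, "fingers": 0.8}, {"tx": 0, "ty": 0, "tz": 0, "rx": 0, "ry": 0, "rz": 0, "fingers": 0.8}]}}

```text
clock: 26.0
ee_pos: [594.1, 20.4, 19.9]
tcp_rot: [0.003, 0.769, 0.639, 0.003]
wrist_force: [-0.7, -0.2, 0.7]
finger_gap: 68.7
```

```bash
python3 - <<'E'
from m import *
go((591.6,20.5,9),-10.5)
E
```

```text
at [594.06  20.45  19.89] yaw -10.5 gap 68.7 t 26.0 F [-0.74 -0.23  0.65] q6 1.57
shift [-0.4  -2.52 10.87] rot [ 0.48 -0.02 -0.02]
```

>>> {"fn": "carry_out", "kwargs": {"deltas": [{"tx": -0.4, "ty": -2.5, "tz": 0, "rx": 0.5, "ry": 0, "rz": 0, "fingers": 0.8}, {"tx": 0, "ty": 0, "tz": 6, "rx": 0, "ry": 0, "rz": 0, "fingers": 0.8}, {"tx": 0, "ty": 0, "tz": 5, "rx": 0, "ry": 0, "rz": 0, "fingers": 0.8}, {"tx": 0, "ty": 0, "tz": 0, "rx": 0, "ry": 0, "rz": 0, "fingers": 0.6}, {"tx": 0, "ty": 0, "tz": 0, "rx": 0, "ry": 0, "rz": 0, "fingers": 0.4}, {"tx": 0, "ty": 0, "tz": 0, "rx": 0, "ry": 0, "rz": 0, "fingers": 0.2}, {"tx": 0, "ty": 0, "tz": 0, "rx": 0, "ry": 0, "rz": 0, "fingers": 0.1}, {"tx": 0, "ty": 0, "tz": 0, "rx": 0, "ry": 0, "rz": 0, "fingers": 0.1}, {"tx": 0, "ty": 0, "tz": 0, "rx": 0, "ry": 0, "rz": 0, "fingers": 0.1}, {"tx": 0, "ty": 0, "tz": 0, "rx": 0, "ry": 0, "rz": 0, "fingers": 0.1}]}}

```text
clock: 26.83
ee_pos: [592.5, 20.3, 9.4]
tcp_rot: [0.0, 0.769, 0.639, 0.001]
wrist_force: [-1.3, 0.1, 0.2]
finger_gap: 30.6
```

```bash
python3 - <<'E'
from m import *
go((591.6,20.5,9),-10.5)
E
```

```text
at [592.48  20.27   9.43] yaw -10.5 gap 30.6 t 26.8 F [-1.26  0.12  0.21] q6 1.57
shift [ 0.07 -0.91  0.43] rot [ 0.07 -0.03 -0.02]
```

>>> {"fn": "carry_out", "kwargs": {"deltas": [{"tx": 0, "ty": 0, "tz": -8, "rx": 0, "ry": 0, "rz": 0, "fingers": 0.1}, {"tx": 0, "ty": 0, "tz": -20, "rx": 0, "ry": 0, "rz": 0, "fingers": 0.1}, {"tx": 0, "ty": 0, "tz": -30, "rx": 0, "ry": 0, "rz": 0, "fingers": 0.1}, {"tx": 0, "ty": 0, "tz": -30, "rx": 0, "ry": 0, "rz": 0, "fingers": 0.1}, {"tx": 0, "ty": 0, "tz": -30, "rx": 0, "ry": 0, "rz": 0, "fingers": 0.1}, {"tx": 0, "ty": 0, "tz": -30, "rx": 0, "ry": 0, "rz": 0, "fingers": 0.1}, {"tx": 0, "ty": 0, "tz": -10, "rx": 0, "ry": 0, "rz": 0, "fingers": 0.1}, {"tx": 0, "ty": 0, "tz": 0, "rx": 0, "ry": 0, "rz": 0, "fingers": 0.1}, {"tx": 0, "ty": 0, "tz": 0, "rx": 0, "ry": 0, "rz": 0, "fingers": 0.1}, {"tx": 0, "ty": 0, "tz": 0, "rx": 0, "ry": 0, "rz": 0, "fingers": 0.1}]}}

```text
clock: 27.67
ee_pos: [587.0, 21.3, 169.3]
tcp_rot: [-0.005, 0.769, 0.639, -0.003]
wrist_force: [0.1, 0.6, -3.9]
finger_gap: 30.8
```

```bash
python3 - <<'E'
from m import *
go((493.8,-147.2,120),32.7)
c=Cam("wrist"); cv2.imwrite("pics/w8.png",c.im)
w=white(c.im,150,50); print(c.px([593,18,6])); 
E
```

```text
at [587.03  21.3  169.31] yaw -10.5 gap 30.8 t 27.7 F [ 0.07  0.61 -3.85] q6 1.57
shift [-182.72  -60.33   49.9 ] rot [ -0.62  -0.28 -43.22]
[[318.99 186.56]]
```

View pics/w8.png

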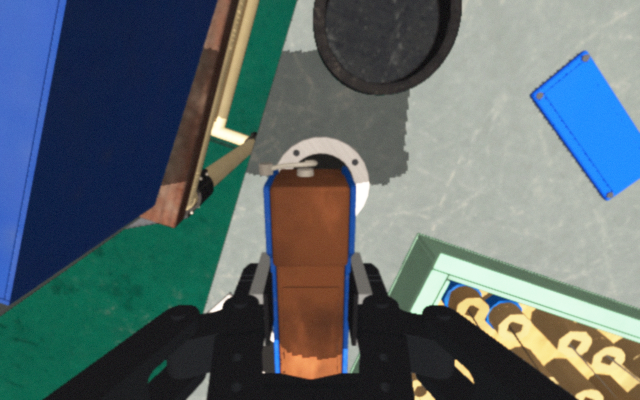

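The fixture is held level and square to the jaws: its latch end at (310,170), its step lines at (313,267) and (313,288). I'll find its offset in the grip.

```bash
python3 - <<'E'
from m import *
c=Cam("wrist"); st=env.observe(); M=Rt(st).as_matrix(); z=st["ee_pos"][2]
for u,dz in [((311,170),34.6),((313,267),34.6),((313,267),25.6),((313,288),34.6),((313,288),25.6)]:
    print(u,dz,M.T@(c.pt(u,z+dz)[0]-st["ee_pos"]))
for r in (200,230,255):
    br=hsv(c.im,(3,90,20),(20,255,255))|hsv(c.im,(105,110,40),(125,255,255)); x=np.where(br[r,250:370])[0]+250
    p=[(M.T@(c.pt((q,r),z+34.6)[0]-st["ee_pos"]))[:2] for q in (x.min(),x.max())]; print(r,x.min(),x.max(),p)
g=cv2.cvtColor(c.im,cv2.COLOR_BGR2GRAY)[:,300:325].mean(1); d=np.abs(np.diff(g)); print([(int(i),round(d[i],1)) for i in range(160,300) if d[i]>6])
w=roi(white(c.im,150,50),(272,135,372,160)); print(pcirc(c,w,6)[0])
E
```

```text
(311, 170) 34.6 [ 55.69   0.63 -34.58]
(313, 267) 34.6 [ 20.79   1.34 -34.61]
(313, 267) 25.6 [ 15.95   1.43 -25.61]
(313, 288) 34.6 [ 12.34   1.36 -34.61]
(313, 288) 25.6 [  6.79   1.45 -25.62]
200 264 354 [array([ 45.52, -14.98]), array([45.62, 14.86])]
230 266 354 [array([ 34.8 , -14.74]), array([34.93, 15.28])]
255 269 351 [array([ 25.39, -14.06]), array([25.54, 14.59])]
[(160, np.float64(18.5)), (161, np.float64(16.7)), (162, np.float64(14.6)), (164, np.float64(15.2)), (165, np.float64(28.2)), (166, np.float64(24.6)), (167, np.float64(6.2)), (168, np.float64(14.0)), (169, np.float64(13.4)), (170, np.float64(11.2)), (175, np.float64(14.0)), (176, np.float64(27.6)), (177, np.float64(12.4)), (185, np.float64(7.6)), (186, np.float64(12.4)), (187, np.float64(8.0)), (285, np.float64(8.1)), (287, np.float64(11.0))]
((595.6218872070312, 23.553058624267578), (79.35888671875, 84.76531219482422), 79.1491470336914)
```

>>> {"fn": "carry_out", "kwargs": {"deltas": [{"tx": -36, "ty": -12, "tz": 0, "rx": -0.6, "ry": 0, "rz": 0, "fingers": 0.1}, {"tx": -36, "ty": -12, "tz": 0, "rx": 0, "ry": 0, "rz": 0, "fingers": 0.1}, {"tx": -36, "ty": -12, "tz": 0, "rx": 0, "ry": 0, "rz": 0, "fingers": 0.1}, {"tx": -36, "ty": -12, "tz": 0, "rx": 0, "ry": 0, "rz": 0, "fingers": 0.1}, {"tx": -36, "ty": -12, "tz": 0, "rx": 0, "ry": 0, "rz": 0, "fingers": 0.1}, {"tx": 0, "ty": 0, "tz": 0, "rx": 0, "ry": 0, "rz": -7, "fingers": 0.1}, {"tx": 0, "ty": 0, "tz": 0, "rx": 0, "ry": 0, "rz": -7, "fingers": 0.1}, {"tx": 0, "ty": 0, "tz": 0, "rx": 0, "ry": 0, "rz": -7, "fingers": 0.1}, {"tx": 0, "ty": 0, "tz": 0, "rx": 0, "ry": 0, "rz": -7, "fingers": 0.1}, {"tx": 0, "ty": 0, "tz": 0, "rx": 0, "ry": 0, "rz": -7, "fingers": 0.1}]}}

```text
clock: 28.6
ee_pos: [482.1, -148.5, 149.4]
tcp_rot: [-0.014, 0.533, 0.846, -0.002]
wrist_force: [0.5, 0.3, -3.6]
finger_gap: 30.6
```

>>> {"fn": "carry_out", "kwargs": {"deltas": [{"tx": 0, "ty": 0, "tz": 0, "rx": 0, "ry": 0, "rz": -7, "fingers": 0.1}, {"tx": 0, "ty": 0, "tz": 0, "rx": 0, "ry": 0, "rz": -1, "fingers": 0.1}, {"tx": 0, "ty": 0, "tz": 0, "rx": 0, "ry": 0, "rz": 0, "fingers": 0.1}, {"tx": 0, "ty": 0, "tz": 0, "rx": 0, "ry": 0, "rz": 0, "fingers": 0.1}, {"tx": 0, "ty": 0, "tz": 0, "rx": 0, "ry": 0, "rz": 0, "fingers": 0.1}, {"tx": 0, "ty": 0, "tz": 0, "rx": 0, "ry": 0, "rz": 0, "fingers": 0.1}, {"tx": 0, "ty": 0, "tz": 0, "rx": 0, "ry": 0, "rz": 0, "fingers": 0.1}, {"tx": 0, "ty": 0, "tz": 0, "rx": 0, "ry": 0, "rz": 0, "fingers": 0.1}, {"tx": 0, "ty": 0, "tz": 0, "rx": 0, "ry": 0, "rz": 0, "fingers": 0.1}, {"tx": 0, "ty": 0, "tz": 0, "rx": 0, "ry": 0, "rz": 0, "fingers": 0.1}]}}

```text
clock: 29.43
ee_pos: [479.0, -146.7, 142.8]
tcp_rot: [-0.019, 0.475, 0.88, -0.0]
wrist_force: [0.0, -0.5, -3.6]
finger_gap: 30.6
```

```bash
python3 - <<'E'
from m import *
go((492.7,-145.5,60),32.7)
E
```

```text
at [ 478.98 -146.68  142.77] yaw 33.3 gap 30.6 t 29.4 F [ 0.02 -0.55 -3.56] q6 0.43
shift [-9.29 13.65 82.27] rot [-1.07 -1.91  0.58]
```

>>> {"fn": "carry_out", "kwargs": {"deltas": [{"tx": -9, "ty": 13.5, "tz": 0, "rx": -1, "ry": -1.9, "rz": 0.6, "fingers": 0.1}, {"tx": 0, "ty": 0, "tz": 15, "rx": 0, "ry": 0, "rz": 0, "fingers": 0.1}, {"tx": 0, "ty": 0, "tz": 20, "rx": 0, "ry": 0, "rz": 0, "fingers": 0.1}, {"tx": 0, "ty": 0, "tz": 20, "rx": 0, "ry": 0, "rz": 0, "fingers": 0.1}, {"tx": 0, "ty": 0, "tz": 15, "rx": 0, "ry": 0, "rz": 0, "fingers": 0.1}, {"tx": 0, "ty": 0, "tz": 10, "rx": 0, "ry": 0, "rz": 0, "fingers": 0.1}, {"tx": 0, "ty": 0, "tz": 5, "rx": 0, "ry": 0, "rz": 0, "fingers": 0.1}, {"tx": 0, "ty": 0, "tz": 0, "rx": 0, "ry": 0, "rz": 0, "fingers": 0.1}, {"tx": 0, "ty": 0, "tz": 0, "rx": 0, "ry": 0, "rz": 0, "fingers": 0.1}, {"tx": 0, "ty": 0, "tz": 0, "rx": 0, "ry": 0, "rz": 0, "fingers": 0.1}]}}

```text
clock: 30.27
ee_pos: [498.0, -148.1, 57.1]
tcp_rot: [0.003, 0.481, 0.877, -0.001]
wrist_force: [0.1, 1.3, -4.0]
finger_gap: 31.1
```

```bash
python3 - <<'E'
from m import *
go((492.7,-145.5,9.5),32.7)
E
```

```text
at [ 497.99 -148.09   57.14] yaw 32.5 gap 31.1 t 30.3 F [ 0.07  1.26 -3.95] q6 0.46
shift [ 5.34 -3.16 47.6 ] rot [ 0.11  0.37 -0.16]
```

>>> {"fn": "carry_out", "kwargs": {"deltas": [{"tx": 5.3, "ty": -3.1, "tz": 0, "rx": 0, "ry": 0.4, "rz": -0.2, "fingers": 0.1}, {"tx": 0, "ty": 0, "tz": 8, "rx": 0, "ry": 0, "rz": 0, "fingers": 0.1}, {"tx": 0, "ty": 0, "tz": 8, "rx": 0, "ry": 0, "rz": 0, "fingers": 0.1}, {"tx": 0, "ty": 0, "tz": 8, "rx": 0, "ry": 0, "rz": 0, "fingers": 0.1}, {"tx": 0, "ty": 0, "tz": 7, "rx": 0, "ry": 0, "rz": 0, "fingers": 0.1}, {"tx": 0, "ty": 0, "tz": 4, "rx": 0, "ry": 0, "rz": 0, "fingers": 0.1}, {"tx": 0, "ty": 0, "tz": 2, "rx": 0, "ry": 0, "rz": 0, "fingers": 0.1}, {"tx": 0, "ty": 0, "tz": 0, "rx": 0, "ry": 0, "rz": 0, "fingers": 0.1}, {"tx": 0, "ty": 0, "tz": 0, "rx": 0, "ry": 0, "rz": 0, "fingers": 0.1}, {"tx": 0, "ty": 0, "tz": 0, "rx": 0, "ry": 0, "rz": 0, "fingers": 0.1}]}}

```text
clock: 31.1
ee_pos: [493.2, -145.7, 18.1]
tcp_rot: [0.001, 0.479, 0.878, 0.001]
wrist_force: [0.2, -0.1, -4.3]
finger_gap: 30.2
```

```bash
python3 - <<'E'
from m import *
go((492.7,-145.5,9.5),32.7)
E
```

```text
at [ 493.17 -145.68   18.09] yaw 32.8 gap 30.2 t 31.1 F [ 0.15 -0.07 -4.32] q6 0.46
shift [ 0.41 -0.33  8.59] rot [0.19 0.07 0.05]
```

>>> {"fn": "carry_out", "kwargs": {"deltas": [{"tx": 0.4, "ty": -0.3, "tz": 4, "rx": 0.2, "ry": 0, "rz": 0, "fingers": 0.1}, {"tx": 0, "ty": 0, "tz": 3, "rx": 0, "ry": 0, "rz": 0, "fingers": 0.1}, {"tx": 0, "ty": 0, "tz": 1.5, "rx": 0, "ry": 0, "rz": 0, "fingers": 0.1}, {"tx": 0, "ty": 0, "tz": 0.5, "rx": 0, "ry": 0, "rz": 0, "fingers": 0.1}, {"tx": 0, "ty": 0, "tz": 0, "rx": 0, "ry": 0, "rz": 0, "fingers": 0.1}, {"tx": 0, "ty": 0, "tz": 0, "rx": 0, "ry": 0, "rz": 0, "fingers": 0.1}, {"tx": 0, "ty": 0, "tz": 0, "rx": 0, "ry": 0, "rz": 0, "fingers": 0.1}, {"tx": 0, "ty": 0, "tz": 0, "rx": 0, "ry": 0, "rz": 0, "fingers": 0.1}, {"tx": 0, "ty": 0, "tz": 0, "rx": 0, "ry": 0, "rz": 0, "fingers": 0.1}, {"tx": 0, "ty": 0, "tz": 0, "rx": 0, "ry": 0, "rz": 0, "fingers": 0.1}]}}

```text
clock: 31.93
ee_pos: [493.7, -146.1, 9.6]
tcp_rot: [0.002, 0.479, 0.878, -0.001]
wrist_force: [0.1, -0.2, -4.7]
finger_gap: 30.5
```

```bash
python3 - <<'E'
from m import *
go((492.7,-145.5,9.5),32.7)
E
```

```text
at [ 493.7  -146.08    9.6 ] yaw 32.8 gap 30.5 t 31.9 F [ 0.08 -0.19 -4.67] q6 0.46
shift [ 1.03 -0.53  0.1 ] rot [0.03 0.2  0.06]
```

>>> {"fn": "carry_out", "kwargs": {"deltas": [{"tx": 1, "ty": -0.5, "tz": 0.6, "rx": 0, "ry": 0.2, "rz": 0, "fingers": 0.1}, {"tx": 0, "ty": 0, "tz": 0.5, "rx": 0, "ry": 0, "rz": 0, "fingers": 0.1}, {"tx": 0, "ty": 0, "tz": 0, "rx": 0, "ry": 0, "rz": 0, "fingers": 0.4}, {"tx": 0, "ty": 0, "tz": 0, "rx": 0, "ry": 0, "rz": 0, "fingers": 0.55}, {"tx": 0, "ty": 0, "tz": 0, "rx": 0, "ry": 0, "rz": 0, "fingers": 0.6}, {"tx": 0, "ty": 0, "tz": 0, "rx": 0, "ry": 0, "rz": 0, "fingers": 0.6}, {"tx": 0, "ty": 0, "tz": -10, "rx": 0, "ry": 0, "rz": 0, "fingers": 0.6}, {"tx": 0, "ty": 0, "tz": -25, "rx": 0, "ry": 0, "rz": 0, "fingers": 0.6}, {"tx": 0, "ty": 0, "tz": -30, "rx": 0, "ry": 0, "rz": 0, "fingers": 0.6}, {"tx": 0, "ty": 0, "tz": -30, "rx": 0, "ry": 0, "rz": 0, "fingers": 0.6}]}}

```text
clock: 32.77
ee_pos: [489.6, -143.8, 103.3]
tcp_rot: [-0.004, 0.479, 0.878, 0.0]
wrist_force: [-0.0, -0.5, -0.2]
finger_gap: 51.3
```

>>> {"fn": "carry_out", "kwargs": {"deltas": [{"tx": 0, "ty": 0, "tz": -30, "rx": 0, "ry": 0, "rz": 0, "fingers": 1}, {"tx": 0, "ty": 0, "tz": -30, "rx": 0, "ry": 0, "rz": 0, "fingers": 1}, {"tx": 0, "ty": 0, "tz": -30, "rx": 0, "ry": 0, "rz": 0, "fingers": 1}, {"tx": 0, "ty": 0, "tz": -10, "rx": 0, "ry": 0, "rz": 0, "fingers": 1}, {"tx": 0, "ty": 0, "tz": 0, "rx": 0, "ry": 0, "rz": 5, "fingers": 1}, {"tx": 0, "ty": 0, "tz": 0, "rx": 0, "ry": 0, "rz": 6, "fingers": 1}, {"tx": 0, "ty": 0, "tz": 0, "rx": 0, "ry": 0, "rz": 6, "fingers": 1}, {"tx": 0, "ty": 0, "tz": 0, "rx": 0, "ry": 0, "rz": 5, "fingers": 1}, {"tx": 0, "ty": 0, "tz": 0, "rx": 0, "ry": 0, "rz": 0, "fingers": 1}, {"tx": 0, "ty": 0, "tz": 0, "rx": 0, "ry": 0, "rz": 0, "fingers": 1}]}}

```text
clock: 33.6
ee_pos: [492.4, -145.4, 224.0]
tcp_rot: [0.005, 0.643, 0.766, 0.001]
wrist_force: [0.7, -0.6, 1.0]
finger_gap: 85.6
```

```bash
python3 - <<'E'
from m import *
go((410,-322,150),10)
c=Cam("wrist"); cv2.imwrite("pics/w9.png",c.im); print(c.px([[493.8,-147.2,6],[410,-322,29]]))
E
```

```text
at [ 492.45 -145.43  224.03] yaw 9.9 gap 85.6 t 33.6 F [ 0.73 -0.65  0.98] q6 0.85
shift [-159.29 -112.19   74.13] rot [ 0.42  0.33 -0.07]
[[309.12 171.97]
 [211.84 310.34]]
```

View pics/w9.png

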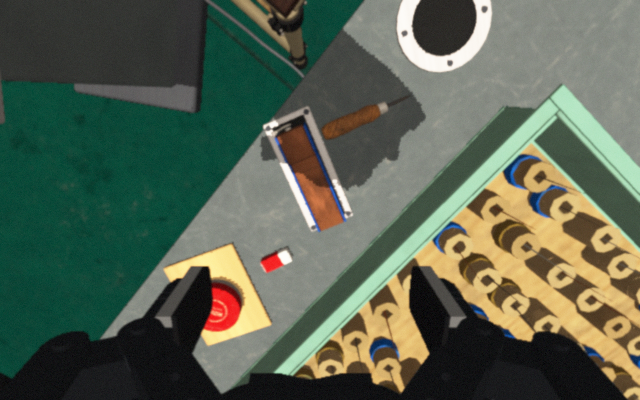

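The fixture lies along the inlay of the long plate (309,172), with its latch end at (288,128). The tin waits on the board at (222,305) and the round plate (444,25) is free. The awl and eraser have not moved.

```bash
python3 - <<'E'
from fx import *
c=Cam("wrist"); o=np.array([493.8,-147.2]); a=np.radians(122.7); A=np.array([[np.cos(a),np.sin(a)],[-np.sin(a),np.cos(a)]])
br=hsv(c.im,(3,90,40),(20,255,255))|hsv(c.im,(100,90,40),(125,255,255))
P=(c.pt(hullpts(roi(br,(272,155,360,240)),),35)[:,:2]-o)@A.T
print("low part in plate frame: x min %.1f, y %.1f..%.1f"%(P[:,0].min(),P[:,1].min(),P[:,1].max())); print(fix(c,(290,155,360,240))[0])
w=roi(white(c.im,150,50),(255,100,360,238)); Q=(c.pt(hullpts(w,5),6)[:,:2]-o)@A.T; print("plate hull",Q.min(0),Q.max(0))
w=roi(white(c.im,150,50),(390,0,498,80)); print("round ring",pcirc(c,w,6)[0])
g=cv2.cvtColor(c.im,cv2.COLOR_BGR2GRAY); print("inlay",pcirc(c,roi((g<50).astype(np.uint8)*255,(405,0,482,60)),6))
w=white(c.im,100,70)
red=hsv(c.im,(0,120,60),(8,255,255))|hsv(c.im,(172,120,60),(180,255,255)); print("tin",pcirc(c,roi(red,(195,270,250,340)),29)[0])
cv2.imwrite("pics/z.png",cv2.resize(c.im[95:245,240:390],None,fx=4,fy=4,interpolation=cv2.INTER_CUBIC))
E
```

```text
low part in plate frame: x min -56.4, y -18.4..15.1
(array([ 503.37, -157.45]), array([85.38, 31.81]), 122.50044250488281)
plate hull [-65.61 -34.56] [64.7  71.97]
round ring ((594.8446655273438, 17.937219619750977), (89.88349151611328, 90.93517303466797), 82.59744262695312)
inlay (((594.6395263671875, 18.40613555908203), (56.997535705566406, 58.09764862060547), 124.23036193847656), ((594.535888671875, 18.519350051879883), 29.07479476928711))
tin ((413.8832702636719, -317.2425231933594), (56.73566436767578, 67.02896118164062), 167.52099609375)
```

View pics/z.png

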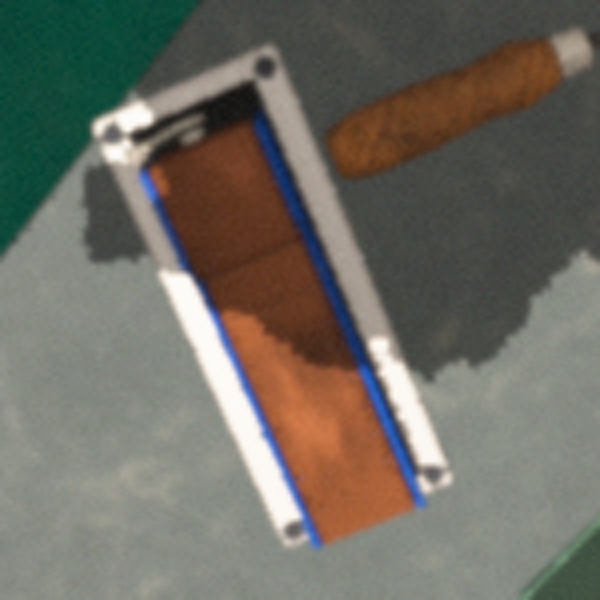

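The fixture is centred on its plate to about 1–2 mm, at the same angle as the inlay (122.5° against 122.7°). Now the tin.

>>> {"fn": "carry_out", "kwargs": {"deltas": [{"tx": -32, "ty": -22.5, "tz": 0, "rx": 0.4, "ry": 0.3, "rz": 0, "fingers": 1}, {"tx": -32, "ty": -22.5, "tz": 0, "rx": 0, "ry": 0, "rz": 0, "fingers": 1}, {"tx": -32, "ty": -22.5, "tz": 0, "rx": 0, "ry": 0, "rz": 0, "fingers": 1}, {"tx": -32, "ty": -22.5, "tz": 0, "rx": 0, "ry": 0, "rz": 0, "fingers": 1}, {"tx": -30, "ty": -22, "tz": 0, "rx": 0, "ry": 0, "rz": 0, "fingers": 1}, {"tx": 0, "ty": 0, "tz": 30, "rx": 0, "ry": 0, "rz": 0, "fingers": 1}, {"tx": 0, "ty": 0, "tz": 30, "rx": 0, "ry": 0, "rz": 0, "fingers": 1}, {"tx": 0, "ty": 0, "tz": 30, "rx": 0, "ry": 0, "rz": 0, "fingers": 1}, {"tx": 0, "ty": 0, "tz": 20, "rx": 0, "ry": 0, "rz": 0, "fingers": 1}, {"tx": 0, "ty": 0, "tz": 0, "rx": 0, "ry": 0, "rz": 0, "fingers": 1}]}}

```text
clock: 34.53
ee_pos: [406.3, -329.5, 110.4]
tcp_rot: [0.002, 0.633, 0.774, -0.0]
wrist_force: [-0.4, 0.5, -0.6]
finger_gap: 85.3
```

```bash
python3 - <<'E'
from m import *
go((411.5,-321.5,4),10)
c=Cam("wrist"); x,y=c.px([411.5,-321.5,29])[0].astype(int)
red=hsv(c.im,(0,120,60),(8,255,255))|hsv(c.im,(172,120,60),(180,255,255)); print(x,y,"tin",pcirc(c,roi(red,(x-80,y-80,x+80,y+80)),29))
E
```

```text
at [ 406.28 -329.51  110.4 ] yaw 11.4 gap 85.3 t 34.5 F [-0.36  0.48 -0.61] q6 0.44
shift [  7.15   6.52 106.39] rot [0.1  0.18 1.42]
318 203 tin (((411.6473388671875, -320.7257080078125), (58.31211853027344, 60.3409538269043), 18.034351348876953), ((411.5467224121094, -320.5380859375), 30.24121856689453))
```

>>> {"fn": "carry_out", "kwargs": {"deltas": [{"tx": 7.4, "ty": 6.6, "tz": 0, "rx": 0, "ry": 0, "rz": 1.4, "fingers": 1}, {"tx": 0, "ty": 0, "tz": 20, "rx": 0, "ry": 0, "rz": 0, "fingers": 1}, {"tx": 0, "ty": 0, "tz": 25, "rx": 0, "ry": 0, "rz": 0, "fingers": 1}, {"tx": 0, "ty": 0, "tz": 20, "rx": 0, "ry": 0, "rz": 0, "fingers": 1}, {"tx": 0, "ty": 0, "tz": 15, "rx": 0, "ry": 0, "rz": 0, "fingers": 1}, {"tx": 0, "ty": 0, "tz": 10, "rx": 0, "ry": 0, "rz": 0, "fingers": 1}, {"tx": 0, "ty": 0, "tz": 5, "rx": 0, "ry": 0, "rz": 0, "fingers": 1}, {"tx": 0, "ty": 0, "tz": 0, "rx": 0, "ry": 0, "rz": 0, "fingers": 1}, {"tx": 0, "ty": 0, "tz": 0, "rx": 0, "ry": 0, "rz": 0, "fingers": 1}, {"tx": 0, "ty": 0, "tz": 0, "rx": 0, "ry": 0, "rz": 0, "fingers": 1}]}}

```text
clock: 35.42
ee_pos: [419.1, -327.8, 30.5]
tcp_rot: [0.011, 0.639, 0.769, -0.002]
wrist_force: [1.2, 0.6, 0.1]
finger_gap: 85.3
```

```bash
python3 - <<'E'
from m import *
go((411.6,-321,4),10)
E
```

```text
at [ 419.09 -327.84   30.52] yaw 10.6 gap 85.3 t 35.4 F [1.23 0.59 0.07] q6 0.48
shift [ 8.64 -6.39 26.28] rot [0.62 1.16 0.62]
```

>>> {"fn": "carry_out", "kwargs": {"deltas": [{"tx": 8.3, "ty": -6.2, "tz": 0, "rx": 0.6, "ry": 1.1, "rz": 0.6, "fingers": 1}, {"tx": 0, "ty": 0, "tz": 9, "rx": 0, "ry": 0, "rz": 0, "fingers": 1}, {"tx": 0, "ty": 0, "tz": 7, "rx": 0, "ry": 0, "rz": 0, "fingers": 1}, {"tx": 0, "ty": 0, "tz": 4, "rx": 0, "ry": 0, "rz": 0, "fingers": 1}, {"tx": 0, "ty": 0, "tz": 2, "rx": 0, "ry": 0, "rz": 0, "fingers": 1}, {"tx": 0, "ty": 0, "tz": 0, "rx": 0, "ry": 0, "rz": 0, "fingers": 1}, {"tx": 0, "ty": 0, "tz": 0, "rx": 0, "ry": 0, "rz": 0, "fingers": 1}, {"tx": 0, "ty": 0, "tz": 0, "rx": 0, "ry": 0, "rz": 0, "fingers": 1}, {"tx": 0, "ty": 0, "tz": 0, "rx": 0, "ry": 0, "rz": 0, "fingers": 1}, {"tx": 0, "ty": 0, "tz": 0, "rx": 0, "ry": 0, "rz": 0, "fingers": 1}]}}

```text
clock: 36.25
ee_pos: [411.5, -321.4, 8.5]
tcp_rot: [0.001, 0.643, 0.766, -0.0]
wrist_force: [-0.6, -0.4, 1.2]
finger_gap: 85.4
```

```bash
python3 - <<'E'
from m import *
go((411.6,-321,4),10)
E
```

```text
at [ 411.54 -321.4     8.48] yaw 10.0 gap 85.4 t 36.2 F [-0.65 -0.41  1.24] q6 0.48
shift [0.39 0.12 4.48] rot [ 0.04  0.11 -0.04]
```

>>> {"fn": "carry_out", "kwargs": {"deltas": [{"tx": 0.4, "ty": 0, "tz": 3, "rx": 0, "ry": 0, "rz": 0, "fingers": 1}, {"tx": 0, "ty": 0, "tz": 1.5, "rx": 0, "ry": 0, "rz": 0, "fingers": 1}, {"tx": 0, "ty": 0, "tz": 0, "rx": 0, "ry": 0, "rz": 0, "fingers": 0.7}, {"tx": 0, "ty": 0, "tz": 0, "rx": 0, "ry": 0, "rz": 0, "fingers": 0.5}, {"tx": 0, "ty": 0, "tz": 0, "rx": 0, "ry": 0, "rz": 0, "fingers": 0.5}, {"tx": 0, "ty": 0, "tz": 0, "rx": 0, "ry": 0, "rz": 0, "fingers": 0.5}, {"tx": 0, "ty": 0, "tz": 0, "rx": 0, "ry": 0, "rz": 0, "fingers": 0.5}, {"tx": 0, "ty": 0, "tz": 0, "rx": 0, "ry": 0, "rz": 0, "fingers": 0.5}, {"tx": 0, "ty": 0, "tz": 0, "rx": 0, "ry": 0, "rz": 0, "fingers": 0.5}, {"tx": 0, "ty": 0, "tz": 0, "rx": 0, "ry": 0, "rz": 0, "fingers": 0.5}]}}

```text
clock: 37.08
ee_pos: [411.8, -321.4, 4.5]
tcp_rot: [0.001, 0.643, 0.766, -0.0]
wrist_force: [-0.4, -0.7, 0.6]
finger_gap: 56.6
```

>>> {"fn": "carry_out", "kwargs": {"deltas": [{"tx": 0, "ty": 0, "tz": -8, "rx": 0, "ry": 0, "rz": 0, "fingers": 0.5}, {"tx": 0, "ty": 0, "tz": -20, "rx": 0, "ry": 0, "rz": 0, "fingers": 0.5}, {"tx": 0, "ty": 0, "tz": -30, "rx": 0, "ry": 0, "rz": 0, "fingers": 0.5}, {"tx": 0, "ty": 0, "tz": -30, "rx": 0, "ry": 0, "rz": 0, "fingers": 0.5}, {"tx": 0, "ty": 0, "tz": -30, "rx": 0, "ry": 0, "rz": 0, "fingers": 0.5}, {"tx": 0, "ty": 0, "tz": -30, "rx": 0, "ry": 0, "rz": 0, "fingers": 0.5}, {"tx": 0, "ty": 0, "tz": -20, "rx": 0, "ry": 0, "rz": 0, "fingers": 0.5}, {"tx": 0, "ty": 0, "tz": 0, "rx": 0, "ry": 0, "rz": 0, "fingers": 0.5}, {"tx": 0, "ty": 0, "tz": 0, "rx": 0, "ry": 0, "rz": 0, "fingers": 0.5}, {"tx": 0, "ty": 0, "tz": 0, "rx": 0, "ry": 0, "rz": 0, "fingers": 0.5}]}}

```text
clock: 37.92
ee_pos: [409.8, -318.6, 181.6]
tcp_rot: [-0.0, 0.643, 0.766, -0.0]
wrist_force: [-1.0, -0.4, -1.6]
finger_gap: 57.2
```

```bash
python3 - <<'E'
from m import *
go((594.3,18,170),10)
E
```

```text
at [ 409.76 -318.62  181.58] yaw 10.0 gap 57.2 t 37.9 F [-0.98 -0.43 -1.6 ] q6 0.48
shift [299.6  240.01  11.61] rot [-0.03 -0.03 -0.04]
```

>>> {"fn": "carry_out", "kwargs": {"deltas": [{"tx": 30, "ty": 24, "tz": 0, "rx": 0, "ry": 0, "rz": 0, "fingers": 0.5}, {"tx": 30, "ty": 24, "tz": 0, "rx": 0, "ry": 0, "rz": 0, "fingers": 0.5}, {"tx": 30, "ty": 24, "tz": 0, "rx": 0, "ry": 0, "rz": 0, "fingers": 0.5}, {"tx": 30, "ty": 24, "tz": 0, "rx": 0, "ry": 0, "rz": 0, "fingers": 0.5}, {"tx": 30, "ty": 24, "tz": 0, "rx": 0, "ry": 0, "rz": 0, "fingers": 0.5}, {"tx": 30, "ty": 24, "tz": 0, "rx": 0, "ry": 0, "rz": 0, "fingers": 0.5}, {"tx": 30, "ty": 24, "tz": 0, "rx": 0, "ry": 0, "rz": 0, "fingers": 0.5}, {"tx": 30, "ty": 24, "tz": 0, "rx": 0, "ry": 0, "rz": 0, "fingers": 0.5}, {"tx": 30, "ty": 24, "tz": 0, "rx": 0, "ry": 0, "rz": 0, "fingers": 0.5}, {"tx": 15, "ty": 12, "tz": 0, "rx": 0, "ry": 0, "rz": 0, "fingers": 0.5}]}}

```text
clock: 38.75
ee_pos: [584.3, 14.0, 164.0]
tcp_rot: [-0.01, 0.647, 0.762, -0.003]
wrist_force: [0.7, -0.7, -1.3]
finger_gap: 56.5
```

```bash
python3 - <<'E'
from m import *
go((594.3,18,70),10)
c=Cam("wrist"); st=env.observe(); cv2.imwrite("pics/a.png",c.im)
w=roi(white(c.im,150,50),(230,40,440,225)); print("ring",c.px([594,18,6]),pcirc(c,w,6)[0])
red=hsv(c.im,(0,120,60),(8,255,255))|hsv(c.im,(172,120,60),(180,255,255)); e,mc=pcirc(c,roi(red,(230,200,395,365)),st["ee_pos"][2]+25); print("tin rel",np.array(e[0])-st["ee_pos"][:2],e)
E
```

```text
at [584.31  14.02 164.04] yaw 9.3 gap 56.5 t 38.8 F [ 0.71 -0.66 -1.28] q6 1.21
shift [ 1.22 12.19 93.85] rot [-1.03 -0.67 -0.7 ]
ring [[323.91 184.93]] ((600.96435546875, 19.141677856445312), (205.07730102539062, 250.14666748046875), 20.099050521850586)
tin rel [ 0.19 -0.18] ((584.8468627929688, 15.637097358703613), (58.224952697753906, 62.75294876098633), 4.824769020080566)
```

>>> {"fn": "carry_out", "kwargs": {"deltas": [{"tx": 1, "ty": 12, "tz": 0, "rx": -1, "ry": -0.7, "rz": -0.7, "fingers": 0.5}, {"tx": 0, "ty": 0, "tz": 20, "rx": 0, "ry": 0, "rz": 0, "fingers": 0.5}, {"tx": 0, "ty": 0, "tz": 25, "rx": 0, "ry": 0, "rz": 0, "fingers": 0.5}, {"tx": 0, "ty": 0, "tz": 25, "rx": 0, "ry": 0, "rz": 0, "fingers": 0.5}, {"tx": 0, "ty": 0, "tz": 20, "rx": 0, "ry": 0, "rz": 0, "fingers": 0.5}, {"tx": 0, "ty": 0, "tz": 10, "rx": 0, "ry": 0, "rz": 0, "fingers": 0.5}, {"tx": 0, "ty": 0, "tz": 5, "rx": 0, "ry": 0, "rz": 0, "fingers": 0.5}, {"tx": 0, "ty": 0, "tz": 0, "rx": 0, "ry": 0, "rz": 0, "fingers": 0.5}, {"tx": 0, "ty": 0, "tz": 0, "rx": 0, "ry": 0, "rz": 0, "fingers": 0.5}, {"tx": 0, "ty": 0, "tz": 0, "rx": 0, "ry": 0, "rz": 0, "fingers": 0.5}]}}

```text
clock: 39.63
ee_pos: [595.2, 20.3, 45.2]
tcp_rot: [-0.001, 0.64, 0.768, -0.002]
wrist_force: [-0.9, -0.1, -1.3]
finger_gap: 56.8
```

```bash
python3 - <<'E'
from m import *
go((594.4,18.1,5),10)
E
```

```text
at [595.16  20.26  45.21] yaw 10.4 gap 56.8 t 39.6 F [-0.9  -0.06 -1.31] q6 1.20
shift [-1.99 -0.96 40.21] rot [-0.26 -0.    0.44]
```

>>> {"fn": "carry_out", "kwargs": {"deltas": [{"tx": -2, "ty": -1, "tz": 0, "rx": -0.3, "ry": 0, "rz": 0.4, "fingers": 0.5}, {"tx": 0, "ty": 0, "tz": 10, "rx": 0, "ry": 0, "rz": 0, "fingers": 0.5}, {"tx": 0, "ty": 0, "tz": 10, "rx": 0, "ry": 0, "rz": 0, "fingers": 0.5}, {"tx": 0, "ty": 0, "tz": 8, "rx": 0, "ry": 0, "rz": 0, "fingers": 0.5}, {"tx": 0, "ty": 0, "tz": 5, "rx": 0, "ry": 0, "rz": 0, "fingers": 0.5}, {"tx": 0, "ty": 0, "tz": 2, "rx": 0, "ry": 0, "rz": 0, "fingers": 0.5}, {"tx": 0, "ty": 0, "tz": 0, "rx": 0, "ry": 0, "rz": 0, "fingers": 0.5}, {"tx": 0, "ty": 0, "tz": 0, "rx": 0, "ry": 0, "rz": 0, "fingers": 0.5}, {"tx": 0, "ty": 0, "tz": 0, "rx": 0, "ry": 0, "rz": 0, "fingers": 0.5}, {"tx": 0, "ty": 0, "tz": 0, "rx": 0, "ry": 0, "rz": 0, "fingers": 0.5}]}}

```text
clock: 40.47
ee_pos: [597.2, 17.2, 10.0]
tcp_rot: [0.003, 0.643, 0.766, 0.002]
wrist_force: [0.5, 0.2, -1.2]
finger_gap: 56.8
```

```bash
python3 - <<'E'
from m import *
go((594.4,18.1,4.5),10)
E
```

```text
at [597.21  17.19  10.02] yaw 10.0 gap 56.8 t 40.5 F [ 0.49  0.2  -1.2 ] q6 1.21
shift [ 1.39 -2.65  5.5 ] rot [ 0.37  0.12 -0.01]
```

>>> {"fn": "carry_out", "kwargs": {"deltas": [{"tx": 1.4, "ty": -2.6, "tz": 2, "rx": 0.4, "ry": 0.1, "rz": 0, "fingers": 0.5}, {"tx": 0, "ty": 0, "tz": 2, "rx": 0, "ry": 0, "rz": 0, "fingers": 0.5}, {"tx": 0, "ty": 0, "tz": 1, "rx": 0, "ry": 0, "rz": 0, "fingers": 0.5}, {"tx": 0, "ty": 0, "tz": 0.5, "rx": 0, "ry": 0, "rz": 0, "fingers": 0.5}, {"tx": 0, "ty": 0, "tz": 0, "rx": 0, "ry": 0, "rz": 0, "fingers": 0.5}, {"tx": 0, "ty": 0, "tz": 0, "rx": 0, "ry": 0, "rz": 0, "fingers": 0.5}, {"tx": 0, "ty": 0, "tz": 0, "rx": 0, "ry": 0, "rz": 0, "fingers": 0.5}, {"tx": 0, "ty": 0, "tz": 0, "rx": 0, "ry": 0, "rz": 0, "fingers": 0.5}, {"tx": 0, "ty": 0, "tz": 0, "rx": 0, "ry": 0, "rz": 0, "fingers": 0.5}, {"tx": 0, "ty": 0, "tz": 0, "rx": 0, "ry": 0, "rz": 0, "fingers": 0.5}]}}

```text
clock: 41.3
ee_pos: [595.0, 18.1, 5.2]
tcp_rot: [0.0, 0.643, 0.766, -0.0]
wrist_force: [-0.4, 0.1, -1.7]
finger_gap: 57.0
```

```bash
python3 - <<'E'
from m import *
go((594.4,18.1,4.2),10)
E
```

```text
at [595.01  18.14   5.15] yaw 10.0 gap 57.0 t 41.3 F [-0.36  0.08 -1.66] q6 1.21
shift [ 0.07 -0.61  0.95] rot [ 0.03  0.04 -0.  ]
```

>>> {"fn": "carry_out", "kwargs": {"deltas": [{"tx": 0, "ty": -0.6, "tz": 0.7, "rx": 0, "ry": 0, "rz": 0, "fingers": 0.5}, {"tx": 0, "ty": 0, "tz": 0.4, "rx": 0, "ry": 0, "rz": 0, "fingers": 0.5}, {"tx": 0, "ty": 0, "tz": 0, "rx": 0, "ry": 0, "rz": 0, "fingers": 0.75}, {"tx": 0, "ty": 0, "tz": 0, "rx": 0, "ry": 0, "rz": 0, "fingers": 1}, {"tx": 0, "ty": 0, "tz": 0, "rx": 0, "ry": 0, "rz": 0, "fingers": 1}, {"tx": 0, "ty": 0, "tz": 0, "rx": 0, "ry": 0, "rz": 0, "fingers": 1}, {"tx": 0, "ty": 0, "tz": -10, "rx": 0, "ry": 0, "rz": 0, "fingers": 1}, {"tx": 0, "ty": 0, "tz": -25, "rx": 0, "ry": 0, "rz": 0, "fingers": 1}, {"tx": 0, "ty": 0, "tz": -30, "rx": 0, "ry": 0, "rz": 0, "fingers": 1}, {"tx": 0, "ty": 0, "tz": -30, "rx": 0, "ry": 0, "rz": 0, "fingers": 1}]}}

```text
clock: 42.13
ee_pos: [589.5, 18.9, 96.6]
tcp_rot: [-0.005, 0.643, 0.766, -0.003]
wrist_force: [0.4, -0.2, 0.6]
finger_gap: 85.5
```

>>> {"fn": "carry_out", "kwargs": {"deltas": [{"tx": 0, "ty": 0, "tz": -30, "rx": 0, "ry": 0, "rz": 0, "fingers": 1}, {"tx": 0, "ty": 0, "tz": -30, "rx": 0, "ry": 0, "rz": 0, "fingers": 1}, {"tx": 0, "ty": 0, "tz": -30, "rx": 0, "ry": 0, "rz": 0, "fingers": 1}, {"tx": 0, "ty": 0, "tz": -30, "rx": 0, "ry": 0, "rz": 0, "fingers": 1}, {"tx": -10, "ty": -20, "tz": 0, "rx": 0, "ry": 0, "rz": 0, "fingers": 1}, {"tx": -10, "ty": -20, "tz": 0, "rx": 0, "ry": 0, "rz": 0, "fingers": 1}, {"tx": 0, "ty": -20, "tz": 0, "rx": 0, "ry": 0, "rz": 0, "fingers": 1}, {"tx": 0, "ty": 0, "tz": 0, "rx": 0, "ry": 0, "rz": 0, "fingers": 1}, {"tx": 0, "ty": 0, "tz": 0, "rx": 0, "ry": 0, "rz": 0, "fingers": 1}, {"tx": 0, "ty": 0, "tz": 0, "rx": 0, "ry": 0, "rz": 0, "fingers": 1}]}}

```text
clock: 42.97
ee_pos: [536.5, -13.0, 241.5]
tcp_rot: [0.005, 0.643, 0.766, 0.002]
wrist_force: [0.7, 0.9, 0.7]
finger_gap: 85.4
```

```bash
python3 - <<'E'
from m import *
go((500,-20,250),10)
c=Cam("wrist"); cv2.imwrite("pics/w10.png",c.im)
x,y=c.px([594.5,18,29])[0].astype(int); print(x,y)
red=hsv(c.im,(0,120,60),(8,255,255))|hsv(c.im,(172,120,60),(180,255,255)); print("tin",pcirc(c,roi(red,(x-50,y-50,x+50,y+50)),29)[0])
w=roi(white(c.im,150,50),(x-65,y-65,x+65,y+60)); print("ring",pcirc(c,w,6)[0])
E
```

```text
at [536.5  -12.96 241.49] yaw 10.0 gap 85.4 t 43.0 F [0.68 0.94 0.66] q6 1.13
shift [ -0.62 -37.09  -8.84] rot [0.51 0.29 0.03]
367 152
tin ((594.0595092773438, 17.97627830505371), (58.60418701171875, 60.303184509277344), 44.856422424316406)
ring ((631.7135620117188, 12.967146873474121), (136.15103149414062, 238.0065460205078), 116.18074798583984)
```

View pics/w10.png

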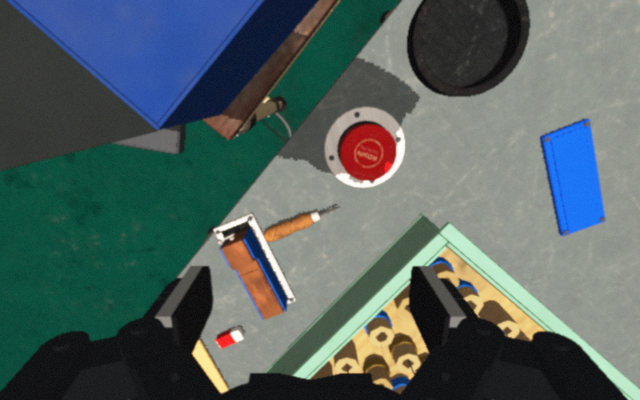

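The tin sits concentric on the round plate: tin (368,151), measured at (594.1, 18.0) against the plate centre at (594.5, 18.2). The fixture is on the long plate, and the awl and eraser are in place. Last check from the top camera.

```bash
python3 - <<'E'
from m import *
t=Cam("top"); print(env.observe()["clock"])
print("sq",prect(t,roi(white(t.im,140,60),(208,203,248,247)),6)); print("expected core lid px",t.px([534.3,387.1,61]))
cr=t.im[195:260,195:265]; ; cv2.imwrite("pics/f.png",np.hstack([cv2.resize(cr,(390,360),interpolation=cv2.INTER_CUBIC),cv2.resize(t.im[180:280,300:410],(396,360),interpolation=cv2.INTER_CUBIC)])) 
E
sed -i 's/x/x/' h.py; python3 - <<'E'
import sys; sys.path.insert(0,'.')
E
python3 - <<'E'
from m import *
t=Cam("top"); print(env.observe()["clock"])
print("sq",prect(t,roi(white(t.im,140,60),(208,203,248,247)),6)); print("expected core lid px",t.px([534.3,387.1,61]))
cr=t.im[195:260,195:265]; cv2.imwrite("pics/f.png",np.hstack([cv2.resize(cr,(390,360),interpolation=cv2.INTER_CUBIC),cv2.resize(t.im[180:280,300:410],(396,360),interpolation=cv2.INTER_CUBIC)]))
E
```

```text
43.0667
sq (array([532.36, 385.55]), array([70.84, 70.52]), 111.03604316711426)
expected core lid px [[224.31 222.6 ]]  File "<stdin>", line 4
    cr=t.im[195:260,195:265]; ; cv2.imwrite("pics/f.png",np.hstack([cv2.resize(cr,(390,360),interpolation=cv2.INTER_CUBIC),cv2.resize(t.im[180:280,300:410],(396,360),interpolation=cv2.INTER_CUBIC)])) 
                              ^
SyntaxError: invalid syntax
```

View pics/f.png

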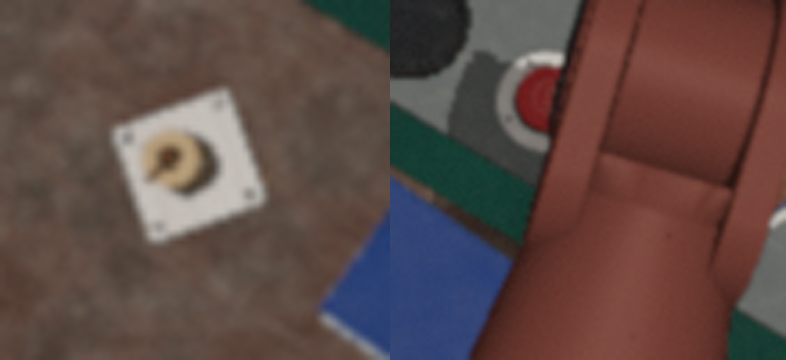

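The core stands upright on the square plate, its lid near (226,224). I'll put a number on its offset.

```bash
python3 - <<'E'
from m import *
t=Cam("top"); m=roi(hsv(t.im,(8,50,120),(30,255,255)),(214,212,238,236)); k=hullpts(m,5); print(k.min(0),k.max(0),"core lid at",pcirc(t,m,61)[1], "plate 532.4,385.6")
E
```

```text
[221. 219.] [230. 228.] core lid at ((531.9544677734375, 383.484375), 15.794612884521484) plate 532.4,385.6
```

```bash
python3 -c "
from workcell import env
print(env.close_job())"
```

```text
the job is handed in; nothing more can be done
None
```

All three things are on their own plates, and I handed the job in at about 43 s on the robot's clock. I parked the tin on the bare board, moved the core to the square plate and the fixture to the long plate, then put the tin on the round plate.

| Thing | Last check against its plate |
|---|---|
| Tin | Upright and centred to within about 1 mm |
| Fixture | Along the inlay (122.5° against 122.7°), centred to about 1–2 mm |
| Core | Upright, about 2 mm off centre |

- **Left alone:** the awl and eraser looked unmoved in the last wrist pictures. I never went near the spool, but did not look at it again at the end.
- **Gripper:** it was open and clear of everything.
- **Disagreement:** the two cameras differ by about 2 mm on plate positions, so I compared each thing with its plate in the same camera.
- **Failed checks:** the last automatic fit of the round plate's outline failed. The tin figure therefore uses that plate's position measured earlier, which the last wrist picture bears out. The wrist-camera fit of the placed core also failed, so its figure is from the top camera.

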